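# Pack and lock the pedal case after the performance

### The job

Pack up after the show: lay every effects pedal and power supply that is out on the table flat in a foam pocket of its own shape in the case, knobs or grey plate up, then shut the lid. Put the T-key into the case's lock, turn it back and forth until it drops into the hidden slot, and turn it clockwise as far as it goes to lock the lid; then pull the key out and stand it back in its wooden stand. Leave the other things on the table where they are.

Things in the scene. Friction and masses are not known exactly. Their poses are not given: they have to be found in the camera images.
- pedal1_c (a point): a small aluminium effects pedal, a block 94 (x) x 42 (y) x 50 mm (z) with two black knobs and a foot switch 6 mm high on its upper face, 0.25 kg; standing on the table, knobs up. This point is the centre of the block; x along its length, z up. May be absent (then None).
- pedal2_c (a point): a small aluminium effects pedal, a block 94 (x) x 42 (y) x 50 mm (z) with two black knobs and a foot switch 6 mm high on its upper face, 0.25 kg; standing on the table, knobs up. This point is the centre of the block; x along its length, z up. May be absent (then None).
- pedal3_c (a point): a small aluminium effects pedal, a block 94 (x) x 42 (y) x 50 mm (z) with two black knobs and a foot switch 6 mm high on its upper face, 0.25 kg; standing on the table, knobs up. This point is the centre of the block; x along its length, z up. May be absent (then None).
- psu1_c (a point): a black pedal power supply, a flat plastic block 120 (x) x 50 (y) x 36 mm (z), 0.32 kg, with a row of round sockets on one long side and a grey plate on top; lying flat on the table. This point is the centre of the block; x along its length, z up. May be absent (then None).
- psu2_c (a point): a black pedal power supply, a flat plastic block 120 (x) x 50 (y) x 36 mm (z), 0.32 kg, with a row of round sockets on one long side and a grey plate on top; lying flat on the table. This point is the centre of the block; x along its length, z up. May be absent (then None).
- pocket_p1 (a point): near the case's hinge side, away from the robot: foam pocket 106 x 54 mm, 12 mm deep; this point is the centre of the pocket's floor, 10 mm above the table; its axes are those of the case and the pocket's long side runs along its y axis. Takes any effects pedal, either way round.
- pocket_p2 (a point): near the case's lock side, towards the robot: foam pocket 106 x 54 mm, 12 mm deep; this point is the centre of the pocket's floor, 10 mm above the table; its axes are those of the case and the pocket's long side runs along its x axis. Takes any effects pedal, either way round.
- pocket_p3 (a point): near the case's hinge side, in the middle: foam pocket 106 x 54 mm, 12 mm deep; this point is the centre of the pocket's floor, 10 mm above the table; its axes are those of the case and the pocket's long side runs along its y axis. Takes any effects pedal, either way round.
- pocket_r1 (a point): near the case's hinge side, towards the robot: foam pocket 132 x 62 mm, 12 mm deep; this point is the centre of the pocket's floor, 10 mm above the table; its axes are those of the case and the pocket's long side runs along its y axis. Takes either power supply, either way round.
- pocket_r2 (a point): near the case's lock side, away from the robot: foam pocket 132 x 62 mm, 12 mm deep; this point is the centre of the pocket's floor, 10 mm above the table; its axes are those of the case and the pocket's long side runs along its x axis. Takes either power supply, either way round.
- case: the black flight case with aluminium edges, fixed to the table, standing open: a shallow base 300 (x) x 260 (y) mm, lined with dark foam 22 mm above the table (the pockets are cut in it); its rim is 26 mm above the table. Origin: centre of the underside; the lid is hinged along the +y side, the lock sits outside the -y side.
- lid_hinge (a point): middle of the lid's hinge line on the case's +y side, 26 mm above the table; axes of the case (the hinge runs along x).
- lid (a joint): opening angle of the lid: 0 = shut; 1.6 to 1.75 at the start (upright, leaning a little outward). The lid is a black tray 300 x 260 mm and 50 mm deep, 0.5 kg; its free edge is 260 mm from the hinge line, its outer face 50 mm from the plane through the hinge line. Its stiff hinge holds it wherever it is left; about 4 N at the free edge push it over.
- lock_mouth (a point): the key hole: centre of its mouth, on top of the steel lock housing (56 x 60 mm) outside the case's -y side, 56 mm above the table; axes of the case. A countersunk mouth, about 40 mm wide at the top and 12 mm deep, leads into a round bore of 24 mm, which the key enters at any angle.
- lock_seat (a point): on the key hole's axis, 26 mm below its mouth; axes of the case. Here the key's blade comes to rest on a turning spindle with a slot 11 mm wide and 14 mm deep. The slot is hidden under the bore's black dust seal (which the key passes freely): it lies anywhere within 0.4 rad either side of the case's x axis. Over it (to about 0.15 rad) the key drops 14 mm further, and then turns the spindle.
- latch (a joint): angle of the steel latch bolt at the lock, driven by the spindle: 0 = unlocked, as at the start; the key turns it clockwise (seen from above) to 1.2 rad, its stop, where the bolt lies in the lid's opening. The turn takes about 0.1 N m. It says nothing of the slot's direction.
- key_bow (a point): the steel T-key, 105 mm long, standing upright in its stand, 0.12 kg: centre of its flat dark grip, 46 (x) x 14 (y) x 40 mm (z), which lies 85 mm above the tip. x along the wide side of the grip and of the blade (the blade at the lower end is 20 mm wide along x, 7 mm thick and 36 mm long; the shank above it is 12 mm thick), z up. A half turn makes no difference.
- stand: the wooden key stand, a fixed block 70 x 70 x 50 mm with a round hole of 28 mm, 40 mm deep, in the middle of its top, in which the key stands. Origin: centre of the underside.
- adaptor: aluminium centre piece for records, 38 mm wide, 11 mm high; to be left alone.
- remote: black remote control 150 x 45 x 20 mm with grey buttons; to be left alone.
- gaffer: roll of black tape, 104 mm across, 48 mm high; to be left alone.
- cassette: cassette in a clear case 109 x 70 x 17 mm; to be left alone.
- mug: white mug 82 mm across, 92 mm high; to be left alone.

How it is judged:
By the outcome, as a careful person would: the job done as asked, in the order asked, and still so for the second after the job is handed in, with the robot touching nothing.
Of pedal1, pedal2, pedal3, psu1, psu2 only 3 to 5 are there at a start; the rules pass over those that are not, and their reading is None.
At some moment in a run one of pedal1, pedal2, pedal3, psu1, psu2 may be knocked a few centimetres aside while the robot is not near it.
It also fails if it takes over 210 s, if anything falls off the work surface, if the arm or the gripper's body presses on something with over 40 N, if the wrist force passes 120 N, or if a joint passes its speed limit or range.

### The arm

A 7-joint arm with a two-finger parallel gripper is mounted at the origin on the work surface. World frame = base frame: x ahead of the robot, y to its left, z up, the work surface at z = 0. Lengths are in mm, angles in rad, forces in N, time in s.
With the tool pointing down it reaches from about 425 to 925 mm from the base axis. Payload 6.8 kg.
Tool frame: the origin (TCP) lies between the finger pads; the fingertips stand 17 mm ahead of it and the grasp point (between the pads) lies 2 mm behind it (manip.tcp_to_tips is the distance from the TCP to the fingertips, in mm); z points along the fingers, y is the line along which they close (so a half turn about z gives the same grasp; the last joint's range is limited). The gripper opens to 85 mm and grips with 20 to 120 N. Pads are 22 mm wide; open, the fingers measure 114 mm over their backs; the gripper's body (76 mm by 85 mm) begins 54 mm behind the grasp point. The pads swing forward as they close: fully open they stand 13 mm farther back than shut.
Start: joints at [-1.281, 0.477, 0.022, 1.555, -0.011, 1.109, -0.083], TCP at [261.487, 622.311, 248.308] pointing down, gripper open.
Joint ranges: [-2.96, 2.96], [-0.34, 2.1], [-1.41, 1.46], [0.24, 2.44], [-1.37, 4.51], [0.17, 1.92], [-2.96, 2.96]. Speed limits (rad/s): [2.39, 2.39, 3.14, 3.14, 3.14, 3.14, 3.14].

### API

Orientations are given as a rotation vector (axis times angle).
In Python, from bench import manip, vision, job gives the robot as it stands.
- The arm moves only by the tool step_arm, never from a script. Its argument "steps" is a list of rows, each an object of numbers: "x", "y", "z": the shift along the tool's x, y, z in cm; "ax", "ay", "az": the turn, a rotation vector about the tool's x, y, z in rad; "gripper": the opening in per cent of the stroke, from 0 (shut) to 100 (fully open). A call has 1 to 12 rows; each row is the pose to reach, as a shift and turn from the pose commanded when the call began, along the tool's axes at that moment; what a row does not reach only later rows make up. A row lasts 1/10 s, in which the tool goes at most 50 mm and 8.59 degrees, less where a joint would pass 70% of its speed; a pose out of reach is approached as far as the arm can. A call with a gripper value outside its range is refused whole. The fingers move at their own pace and stop on an object; the grip force is fixed at half the most. Time passes only in rows, so rows that repeat a pose let the fingers close. It gives the time, the measured TCP pose, the force, the opening and the grip force at its end, in the units of the state.
- manip.get_state(): the state, without advancing time (a new reading comes with each control period).
- vision.snapshot(name): name is "side" or "top"; returns the picture (480x640x3 uint8, red, green, blue); there is no depth.
- vision.calibration(name): a dict with "camera_matrix" (3x3 intrinsics, pixels), "R" (3x3) and "t" (3): a world point X has camera coordinates R X + t. Camera axes: x right, y down, z forward; pixel columns grow to the right and rows downward; lengths in mm; the calibration is good to about 2 mm. A picture is of the moment at which its call begins. calibration takes no time and is no camera call.
- job.close_job(): hands the job in; it is judged then, once.
The state is a dict: "clock": time; "joint_positions": joint angles; "dq": joint speeds; "joint_torque": joint torques, N m; "ee_pos": TCP position; "tcp_rot": TCP orientation; "wrist_force": force on the tool from outside, world axes, zero at the start; "ft_torque": the same for the moment, N m; "grip_width": finger opening in mm; "grip_force": force on a finger pad.
Only numpy, scipy, OpenCV 4.12 (cv2) and the standard library are available. Lean on these libraries where they do the work, as an engineer would, in place of code of your own. Each camera call takes 0.05 s, during which the arm holds its last target. There are 200 camera calls.

## Working session

There is one attempt and no reset: what is moved stays moved. The work goes in short steps, Python scripts to look and compute and a tool call to move; the robot and the scene stay as the last step left them, time stands still between calls to the robot, and variables do not carry over. Pictures are saved under pics/ and viewed, at most 14 in all, crops included, and the job is handed in when it is done.

Besides the shell and the picture viewer there is one more tool, called as name(argument=value, ...) on one line, values as JSON. step_arm: Moves the arm, as the interface text tells. Its arguments: {"type":"object","properties":{"steps":{"type":"array","items":{"type":"object","properties":{"x":{"type":"number"},"y":{"type":"number"},"z":{"type":"number"},"ax":{"type":"number"},"ay":{"type":"number"},"az":{"type":"number"},"gripper":{"type":"number"}}}}},"required":["steps"]}

```bash
ls; mkdir -p pics
python3 - <<'E'
from bench import manip, vision, job
import cv2
for n in("top","side"):
    im=vision.snapshot(n); cv2.imwrite(f"pics/{n}0.png",im[:,:,::-1])
    c=vision.calibration(n); print(n,c)
print(manip.get_state())
E
```

```text
pics
top {'camera_matrix': array([[468.53313752,   0.        , 318.25040961],
       [  0.        , 468.53313752, 236.86843329],
       [  0.        ,   0.        ,   1.        ]]), 'R': array([[ 1.40678571e-02, -9.99898242e-01,  2.36651408e-03],
       [-9.90729234e-01, -1.42586066e-02, -1.35100992e-01],
       [ 1.35120987e-01, -4.43993235e-04, -9.90829007e-01]]), 't': array([ -45.84450904,  546.77164202, 1154.64474655])}
side {'camera_matrix': array([[561.76831515,   0.        , 318.97014218],
       [  0.        , 561.76831515, 236.68839444],
       [  0.        ,   0.        ,   1.        ]]), 'R': array([[ 0.95007733, -0.31174037,  0.01307726],
       [-0.19708389, -0.63208142, -0.74942046],
       [ 0.24189051,  0.70943007, -0.66196523]]), 't': array([-510.17476268,  144.25892239, 1283.05627532])}
{'clock': 0.1, 'joint_positions': array([-1.28109829,  0.47772921,  0.02233543,  1.55634622, -0.01149483,
        1.10927643, -0.0830875 ]), 'dq': array([-0.00076146, -0.00106679,  0.00119799, -0.00134496,  0.00117418,
       -0.00164693, -0.00090484]), 'joint_torque': array([ 4.25245293e-03, -5.97763288e+01,  1.61370289e+00, -2.81956422e+01,
        1.28833667e-02,  4.99766786e-03,  2.33734039e-05]), 'ee_pos': array([261.29999516, 621.83300162, 247.41755817]), 'tcp_rot': array([-6.20643767e-01, -3.07946731e+00,  2.54189226e-03]), 'wrist_force': array([-0.1195142 ,  0.2100783 , -0.04911704]), 'ft_torque': array([0.0176204 , 0.00584029, 0.02088595]), 'grip_force': 0.0, 'grip_width': 85.17411002523033}
```

View pics/top0.png

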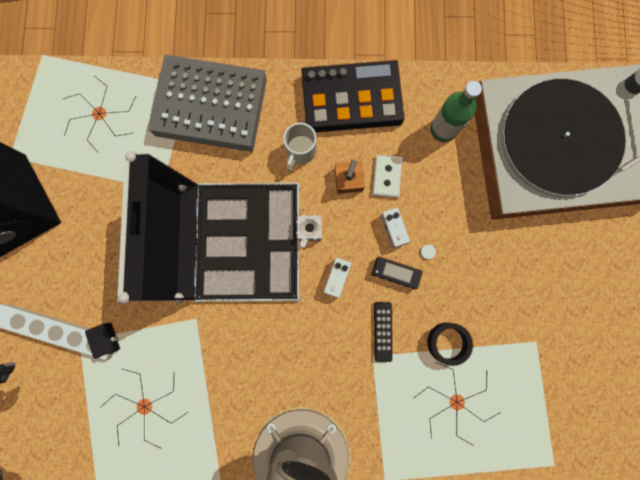

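View pics/side0.png

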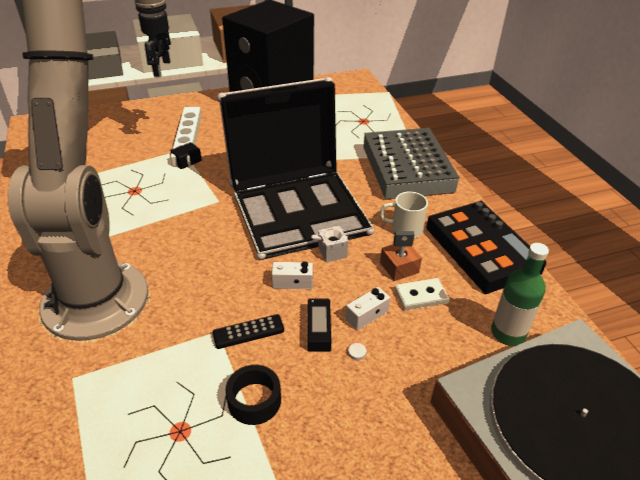

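The top view shows the case at px (210–300, 185–300) with its lid on the left (world +y). Two pedals are at (338,278) and (396,229), one PSU at (397,272), the lock at (309,229) and the key stand at (350,177). Next I'll measure these.

```bash
cat > h.py <<'E'
from bench import manip, vision, job
import numpy as np, cv2
from scipy.spatial.transform import Rotation as Rn
def cast(n,px,z):
    c=vision.calibration(n); R,t=c["R"],c["t"]; C=-R.T@t
    px=np.atleast_2d(np.asarray(px,float)); d=np.c_[px,np.ones(len(px))]@np.linalg.inv(c["camera_matrix"]).T@R
    return C+d*((z-C[2])/d[:,2])[:,None]
def proj(n,X):
    c=vision.calibration(n); p=(np.atleast_2d(X)@c["R"].T+c["t"])@c["camera_matrix"].T; return p[:,:2]/p[:,2:]
def snap(n): return vision.snapshot(n)[:,:,::-1].copy()
def blobs(n,mask,z,amin,roi):
    m=np.zeros_like(mask); x0,y0,x1,y1=roi; m[y0:y1,x0:x1]=mask[y0:y1,x0:x1]
    for k in cv2.findContours(m,cv2.RETR_EXTERNAL,cv2.CHAIN_APPROX_NONE)[0]:
        if cv2.contourArea(k)<amin: continue
        b=cv2.boxPoints(cv2.minAreaRect(k)); W=cast(n,b,z); e=[W[1]-W[0],W[2]-W[1]]
        l=[np.linalg.norm(v) for v in e]; i=int(np.argmax(l))
        print("px",b.mean(0).round(1),"c",W.mean(0).round(1),"ang",round(np.arctan(e[i][1]/(e[i][0]+1e-9)),3),"size",np.round([l[i],l[1-i]],1))
def goto(x,y,z,yaw):
    """tool-frame shift (cm) and turn to a tool-down pose whose closing line y lies at world angle yaw (mod pi)"""
    s=manip.get_state(); R=Rn.from_rotvec(s["tcp_rot"]); best=None
    for a in (yaw,yaw+np.pi):
        T=np.array([[np.sin(a),np.cos(a),0],[-np.cos(a),np.sin(a),0],[0,0,-1]])  # cols x,y,z
        w=(R.inv()*Rn.from_matrix(T)).as_rotvec()
        if best is None or np.linalg.norm(w)<np.linalg.norm(best): best=w
    print("xyz cm",(R.inv().apply(np.array([x,y,z])-s["ee_pos"])/10).round(2),"turn",best.round(3),"q7",s["joint_positions"][6].round(2))
E
python3 - <<'E'
from h import *
im=snap("top"); cv2.imwrite("pics/c1.png",cv2.resize(im[130:320,200:440],None,fx=3,fy=3,interpolation=cv2.INTER_CUBIC))
h=cv2.cvtColor(im,cv2.COLOR_BGR2HSV)
low=(h[:,:,1]<70).astype(np.uint8)*255
br=cv2.inRange(h,(0,0,150),(180,60,255))
print("pedals z50");blobs("top",br,50,60,(318,200,420,310))
print("pockets z10");blobs("top",cv2.inRange(h,(0,0,70),(180,90,255)),10,300,(202,188,296,296))
print("psu z36");blobs("top",cv2.inRange(h,(0,0,0),(180,255,70)),36,200,(365,250,430,295))
print("plate");blobs("top",cv2.inRange(h,(0,0,90),(180,70,255)),36,80,(378,255,416,290))
print("case");blobs("top",(h[:,:,2]<70).astype(np.uint8)*255,26,2000,(195,175,310,310))
E
```

```text
pedals z50
px [397.7 272.1] c [ 460.  -237.1   50. ] ang 1.261 size [67.4 27.8]
px [337.2 277.2] c [445.3 -86.6  50. ] ang -0.326 size [93.7 41.7]
px [396.  226.6] c [ 574.7 -233.8   50. ] ang 0.331 size [93.5 41.5]
pockets z10
px [228.5 282.5] c [429.7 190.6  10. ] ang -1.557 size [131.3  63.9]
px [279.5 271.5] c [459.9  60.5  10. ] ang 0.022 size [105.5  54.4]
px [226.  246.5] c [522.5 200.8  10. ] ang -1.556 size [104.   54.8]
px [227. 209.] c [621.5 202.2  10. ] ang -1.556 size [105.1  53.4]
px [280. 215.] c [607.9  62.9  10. ] ang 0.022 size [133.   63.3]
psu z36
px [396.2 272.9] c [ 458.8 -235.7   36. ] ang 1.261 size [118.3  47.4]
plate
px [397.5 272.2] c [ 460.7 -239.    36. ] ang 1.261 size [73.8 33.7]
case
px [245.5 241. ] c [538.  148.3  26. ] ang 0.02 size [294.8 263.2]
```

View pics/c1.png

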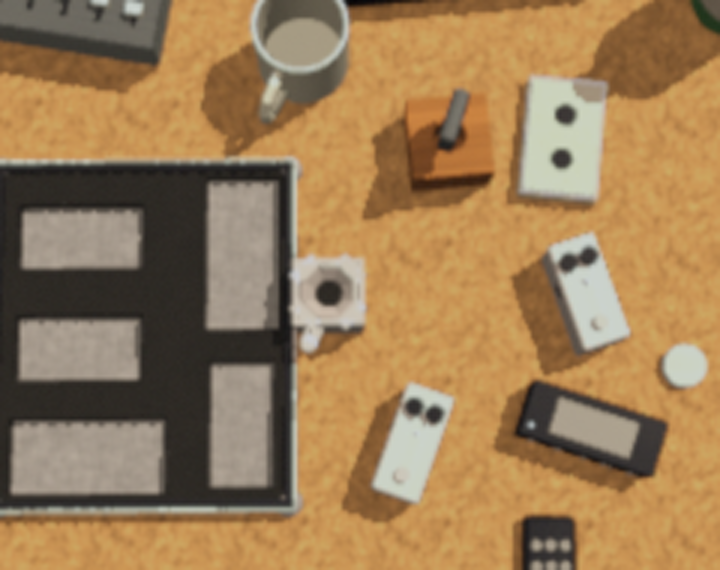

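Both pedals, the PSU and all five pockets are measured, and the case yaw is about 0.02. Plan: pedal A (338,278) goes to p2, pedal B (396,229) to p3, and the PSU to r1. First I'll rise over the lid and move above pedal A.

Run:
```python
from h import *
for p in [(300,520,390),(400,250,390),(440,0,300),(445,-87,130),]: goto(*p,-0.326+np.pi/2)
```

```text
Traceback (most recent call last):
  File "h.py", line 23, in goto
    w=(R.inv()*Rn.from_matrix(T)).as_rotvec()
               ~~~~~~~~~~~~~~^^^
  File "scipy/spatial/transform/_rotation.pyx", line 1143, in scipy.spatial.transform._rotation.Rotation.from_matrix
ValueError: Non-positive determinant (left-handed or null coordinate frame) in rotation matrix 0: [[ 0.94733094  0.32025628  0.        ]
 [-0.32025628  0.94733094  0.        ]
 [ 0.          0.         -1.        ]].
```

```bash
sed -i 's/\[\[np.sin(a),np.cos(a),0\],\[-np.cos(a),np.sin(a),0\]/[[-np.sin(a),np.cos(a),0],[np.cos(a),np.sin(a),0]/' h.py
python3 - <<'E'
from h import *
for p in [(300,520,390),(400,250,390),(440,0,300),(445,-87,130),]: goto(*p,-0.326+np.pi/2)
E
```

```text
xyz cm [ -7.51  -7.92 -14.23] turn [-0.001  0.    -0.072] q7 -0.08
xyz cm [-27.19 -28.94 -14.2 ] turn [-0.001  0.    -0.072] q7 -0.08
xyz cm [-40.56 -50.42  -5.17] turn [-0.001  0.    -0.072] q7 -0.08
xyz cm [-44.39 -58.23  11.84] turn [-0.001  0.    -0.072] q7 -0.08
```

step_arm(steps=[{"x":-2,"y":-2,"z":-5},{"x":-4,"y":-4,"z":-10},{"x":-7.5,"y":-7.9,"z":-14},{"x":-12,"y":-13,"z":-14},{"x":-15,"y":-16,"z":-14},{"x":-18,"y":-19,"z":-14},{"x":-21,"y":-22,"z":-14},{"x":-24,"y":-25.5,"z":-14},{"x":-27.2,"y":-29,"z":-14},{"x":-29,"y":-32,"z":-14},{"x":-31,"y":-35,"z":-13},{"x":-33,"y":-38,"z":-12}])

```text
$.steps[0]: bad value
```

Run:
```python
from h import *
s=manip.get_state(); print(s["ee_pos"],s["clock"],s["joint_positions"].round(2))
for p in [(440,0,300),(445,-87,130),]: goto(*p,-0.326+np.pi/2)
```

```text
[261.34816388 621.9055014  247.54935839] 0.15 [-1.28  0.48  0.02  1.56 -0.01  1.11 -0.08]
xyz cm [-40.56 -50.42  -5.17] turn [-0.001  0.    -0.072] q7 -0.08
xyz cm [-44.39 -58.23  11.84] turn [-0.001  0.    -0.072] q7 -0.08
```

step_arm(steps=[{"x":-2,"y":-2,"z":-5,"ax":0,"ay":0,"az":0,"gripper":100},{"x":-4,"y":-4,"z":-10,"ax":0,"ay":0,"az":0,"gripper":100},{"x":-7.5,"y":-7.9,"z":-14,"ax":0,"ay":0,"az":0,"gripper":100},{"x":-12,"y":-13,"z":-14,"ax":0,"ay":0,"az":0,"gripper":100},{"x":-15,"y":-16,"z":-14,"ax":0,"ay":0,"az":0,"gripper":100},{"x":-18,"y":-19,"z":-14,"ax":0,"ay":0,"az":0,"gripper":100},{"x":-21,"y":-22,"z":-14,"ax":0,"ay":0,"az":0,"gripper":100},{"x":-24,"y":-25.5,"z":-14,"ax":0,"ay":0,"az":0,"gripper":100},{"x":-27.2,"y":-29,"z":-14,"ax":0,"ay":0,"az":0,"gripper":100},{"x":-29,"y":-32,"z":-14,"ax":0,"ay":0,"az":0,"gripper":100},{"x":-31,"y":-35,"z":-13,"ax":0,"ay":0,"az":0,"gripper":100},{"x":-33,"y":-38,"z":-12,"ax":0,"ay":0,"az":0,"gripper":100}])

```text
clock: 1.35
ee_pos: [418.6, 142.2, 368.2]
tcp_rot: [0.622, 3.079, 0.001]
wrist_force: [0.5, -0.1, -0.2]
grip_width: 85.0
grip_force: 0.0
```

Run:
```python
from h import *
s=manip.get_state(); print(s["ee_pos"],s["clock"],s["joint_positions"].round(2))
for p in [(440,0,300),(445,-87,130),]: goto(*p,-0.326+np.pi/2)
```

```text
[418.60617587 142.1579062  368.2132576 ] 1.35 [-0.8  -0.04  0.32  1.93  0.01  1.25  0.69]
xyz cm [ -7.49 -12.28   6.81] turn [ 0.001  0.    -0.073] q7 0.69
xyz cm [-11.32 -20.12  23.8 ] turn [ 0.001  0.    -0.073] q7 0.69
```

step_arm(steps=[{"x":-2,"y":-3.5,"z":3,"ax":0,"ay":0,"az":0,"gripper":100},{"x":-4,"y":-7,"z":6,"ax":0,"ay":0,"az":-0.03,"gripper":100},{"x":-6,"y":-10.5,"z":9,"ax":0,"ay":0,"az":-0.073,"gripper":100},{"x":-8,"y":-14,"z":13,"ax":0,"ay":0,"az":-0.073,"gripper":100},{"x":-10,"y":-17.5,"z":17,"ax":0,"ay":0,"az":-0.073,"gripper":100},{"x":-11.3,"y":-20.1,"z":21,"ax":0,"ay":0,"az":-0.073,"gripper":100},{"x":-11.3,"y":-20.1,"z":24,"ax":0,"ay":0,"az":-0.073,"gripper":100},{"x":-11.3,"y":-20.1,"z":24,"ax":0,"ay":0,"az":-0.073,"gripper":100},{"x":-11.3,"y":-20.1,"z":24,"ax":0,"ay":0,"az":-0.073,"gripper":100}])

```text
clock: 2.25
ee_pos: [444.4, -84.9, 128.4]
tcp_rot: [-0.509, -3.098, 0.001]
wrist_force: [-0.5, -0.1, -0.1]
grip_width: 85.6
grip_force: 0.0
```

Run:
```python
from h import *
s=manip.get_state(); print(s["ee_pos"],s["clock"],s["joint_positions"].round(2))
goto(445,-87,34,-0.326+np.pi/2)
cv2.imwrite("pics/s1.png",snap("side")[150:370,200:480].repeat(2,0).repeat(2,1))
```

```text
[444.44385724 -84.87955699 128.3806299 ] 2.25 [-0.4   0.32  0.54  2.21 -0.26  0.68  1.56]
xyz cm [-0.14 -0.17  9.44] turn [-0.001 -0.002  0.001] q7 1.56
```

View pics/s1.png

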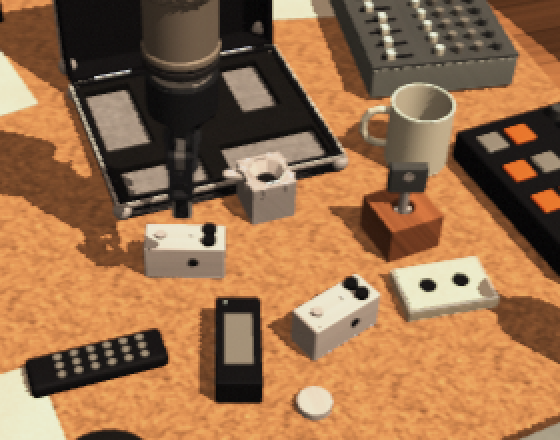

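The gripper hangs over pedal A (crop px 185,245), and nothing else has moved. Now I'll descend and grip.

step_arm(steps=[{"x":-0.1,"y":-0.2,"z":3,"ax":0,"ay":0,"az":0,"gripper":100},{"x":-0.1,"y":-0.2,"z":6,"ax":0,"ay":0,"az":0,"gripper":100},{"x":-0.1,"y":-0.2,"z":8,"ax":0,"ay":0,"az":0,"gripper":100},{"x":-0.1,"y":-0.2,"z":9.4,"ax":0,"ay":0,"az":0,"gripper":100},{"x":-0.1,"y":-0.2,"z":9.4,"ax":0,"ay":0,"az":0,"gripper":20},{"x":-0.1,"y":-0.2,"z":9.4,"ax":0,"ay":0,"az":0,"gripper":20},{"x":-0.1,"y":-0.2,"z":9.4,"ax":0,"ay":0,"az":0,"gripper":20},{"x":-0.1,"y":-0.2,"z":9.4,"ax":0,"ay":0,"az":0,"gripper":20},{"x":-0.1,"y":-0.2,"z":9.4,"ax":0,"ay":0,"az":0,"gripper":20},{"x":-0.1,"y":-0.2,"z":9.4,"ax":0,"ay":0,"az":0,"gripper":20},{"x":-0.1,"y":-0.2,"z":7,"ax":0,"ay":0,"az":0,"gripper":20},{"x":-0.1,"y":-0.2,"z":5,"ax":0,"ay":0,"az":0,"gripper":20}])

```text
clock: 3.5
ee_pos: [445.0, -87.0, 79.6]
tcp_rot: [0.508, 3.1, 0.0]
wrist_force: [0.9, 0.3, -3.7]
grip_width: 41.1
grip_force: 62.8
```

Run:
```python
from h import *
s=manip.get_state(); print(s["ee_pos"],s["wrist_force"])
for z in (110,44): goto(460,60.5,z,0.02+np.pi/2)
```

```text
[444.98430946 -86.99834562  79.57538578] [ 0.90436317  0.27322404 -3.74840511]
xyz cm [ 3.28 14.46 -3.04] turn [ 0.     0.    -0.345] q7 1.65
xyz cm [ 3.28 14.46  3.56] turn [ 0.     0.    -0.345] q7 1.65
```

step_arm(steps=[{"x":0.3,"y":2,"z":-3,"ax":0,"ay":0,"az":-0.1,"gripper":20},{"x":1,"y":5,"z":-3,"ax":0,"ay":0,"az":-0.2,"gripper":20},{"x":2,"y":9,"z":-3,"ax":0,"ay":0,"az":-0.3,"gripper":20},{"x":2.8,"y":12.5,"z":-3,"ax":0,"ay":0,"az":-0.345,"gripper":20},{"x":3.3,"y":14.5,"z":-3,"ax":0,"ay":0,"az":-0.345,"gripper":20},{"x":3.3,"y":14.5,"z":-2,"ax":0,"ay":0,"az":-0.345,"gripper":20},{"x":3.3,"y":14.5,"z":0,"ax":0,"ay":0,"az":-0.345,"gripper":20},{"x":3.3,"y":14.5,"z":0,"ax":0,"ay":0,"az":-0.345,"gripper":20},{"x":3.3,"y":14.5,"z":0,"ax":0,"ay":0,"az":-0.345,"gripper":20}])

```text
clock: 4.4
ee_pos: [459.7, 60.0, 78.5]
tcp_rot: [0.03, -3.141, 0.001]
wrist_force: [1.0, -0.8, -3.1]
grip_width: 41.0
grip_force: 62.7
```

Run:
```python
from h import *
goto(460,60.5,46,0.02+np.pi/2)
for n,r in(("side",(slice(150,370),slice(200,480))),):
  cv2.imwrite("pics/s2.png",snap(n)[r].repeat(2,0).repeat(2,1))
```

```text
xyz cm [-0.03  0.05  3.25] turn [-0.001 -0.001 -0.001] q7 1.6
```

View pics/s2.png

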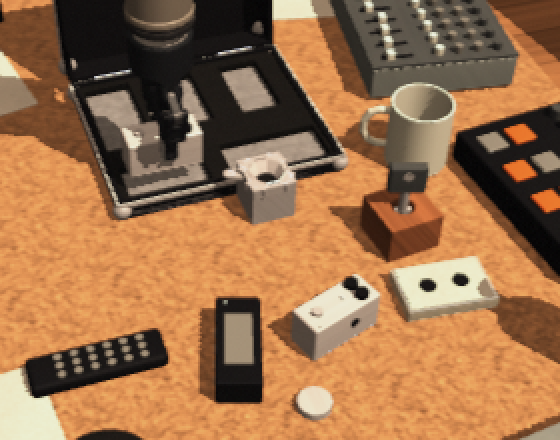

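Pedal A hovers over pocket p2. I'll lower it, release, and rise.

step_arm(steps=[{"x":0,"y":0.05,"z":1.5,"ax":0,"ay":0,"az":0,"gripper":20},{"x":0,"y":0.05,"z":2.8,"ax":0,"ay":0,"az":0,"gripper":20},{"x":0,"y":0.05,"z":3.3,"ax":0,"ay":0,"az":0,"gripper":20},{"x":0,"y":0.05,"z":3.4,"ax":0,"ay":0,"az":0,"gripper":20},{"x":0,"y":0.05,"z":3.4,"ax":0,"ay":0,"az":0,"gripper":65},{"x":0,"y":0.05,"z":3.4,"ax":0,"ay":0,"az":0,"gripper":65},{"x":0,"y":0.05,"z":3.4,"ax":0,"ay":0,"az":0,"gripper":65},{"x":0,"y":0.05,"z":1,"ax":0,"ay":0,"az":0,"gripper":65},{"x":0,"y":0.05,"z":-2,"ax":0,"ay":0,"az":0,"gripper":65},{"x":0,"y":0,"z":-6,"ax":0,"ay":0,"az":0,"gripper":100},{"x":0,"y":-4,"z":-8,"ax":0,"ay":0,"az":0,"gripper":100},{"x":0,"y":-8,"z":-8,"ax":0,"ay":0,"az":0,"gripper":100}])

```text
clock: 5.65
ee_pos: [464.1, -18.9, 161.2]
tcp_rot: [-0.038, 3.135, 0.002]
wrist_force: [0.4, -1.0, 0.2]
grip_width: 85.2
grip_force: 0.0
```

```bash
cat > m.py <<'E'
from h import *
im=snap("top"); h=cv2.cvtColor(im,cv2.COLOR_BGR2HSV)
print("bright z50");blobs("top",cv2.inRange(h,(0,0,150),(180,60,255)),50,100,(318,200,420,310))
print("psu z36");blobs("top",cv2.inRange(h,(0,0,0),(180,255,70)),36,400,(345,240,450,298))
print("incase z60");blobs("top",cv2.inRange(h,(0,0,175),(180,60,255)),60,200,(202,188,296,296))
E
python3 - <<'E'
from m import *
for z in(110,34):goto(574.7,-233.8,z,.331+np.pi/2)
E
```

```text
bright z50
px [397.7 272.1] c [ 460.  -237.1   50. ] ang 1.261 size [67.4 27.8]
px [396.  226.8] c [ 574.3 -233.9   50. ] ang 0.331 size [94.4 41.7]
psu z36
incase z60
xyz cm [-10.88 -20.86   5.12] turn [-0.003  0.004 -0.316] q7 1.7
xyz cm [-10.85 -20.85  12.72] turn [-0.003  0.004 -0.316] q7 1.7
```

step_arm(steps=[{"x":-2,"y":-4,"z":0,"ax":0,"ay":0,"az":-0.1,"gripper":100},{"x":-4,"y":-8,"z":0,"ax":0,"ay":0,"az":-0.2,"gripper":100},{"x":-6,"y":-12,"z":1,"ax":0,"ay":0,"az":-0.316,"gripper":100},{"x":-8,"y":-16,"z":3,"ax":0,"ay":0,"az":-0.316,"gripper":100},{"x":-10,"y":-19,"z":4,"ax":0,"ay":0,"az":-0.316,"gripper":100},{"x":-10.85,"y":-20.85,"z":5,"ax":0,"ay":0,"az":-0.316,"gripper":100},{"x":-10.85,"y":-20.85,"z":6,"ax":0,"ay":0,"az":-0.316,"gripper":100},{"x":-10.85,"y":-20.85,"z":6,"ax":0,"ay":0,"az":-0.316,"gripper":100},{"x":-10.85,"y":-20.85,"z":6,"ax":0,"ay":0,"az":-0.316,"gripper":100}])

```text
clock: 6.6
ee_pos: [573.9, -223.9, 97.9]
tcp_rot: [0.527, -3.096, -0.002]
wrist_force: [0.3, 0.0, -0.0]
grip_width: 85.5
grip_force: 0.0
```

Run:
```python
from m import *
for z in(34,):goto(574.5,-233.8,z,.331+np.pi/2)
print(manip.get_state()["joint_positions"].round(2))
cv2.imwrite("pics/s3.png",snap("side")[150:370,200:480].repeat(2,0).repeat(2,1))
```

```text
bright z50
psu z36
px [379.2 283.3] c [ 432.1 -192.7   36. ] ang 1.423 size [173.9  51.1]
incase z60
px [279.  270.5] c [459.3  57.7  60. ] ang 0.023 size [91.3 39.7]
xyz cm [ 0.3  -0.95  6.44] turn [ 0.001 -0.     0.007] q7 2.45
[-0.02  0.59  0.4   1.84 -0.31  0.78  2.45]
```

View pics/s3.png

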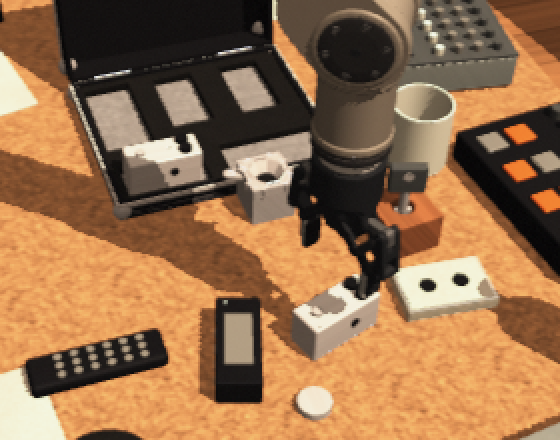

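Pedal A sits in p2 (crop px 165,160), and the open gripper is over pedal B. I'll settle and descend.

step_arm(steps=[{"x":0,"y":0,"z":0,"ax":0,"ay":0,"az":0,"gripper":100},{"x":0,"y":0,"z":0,"ax":0,"ay":0,"az":0,"gripper":100},{"x":0,"y":0,"z":0,"ax":0,"ay":0,"az":0,"gripper":100}])

```text
clock: 7.0
ee_pos: [574.6, -225.2, 98.7]
tcp_rot: [-0.526, 3.097, -0.0]
wrist_force: [0.0, 0.4, 0.3]
grip_width: 85.2
grip_force: 0.0
```

Run:
```python
from h import *
goto(574.5,-233.8,34,.331+np.pi/2)
```

```text
xyz cm [ 0.3  -0.81  6.47] turn [-0.     0.001  0.006] q7 2.45
```

step_arm(steps=[{"x":0.3,"y":-0.8,"z":0,"ax":0,"ay":0,"az":0,"gripper":100},{"x":0.3,"y":-0.8,"z":2.5,"ax":0,"ay":0,"az":0,"gripper":100},{"x":0.3,"y":-0.8,"z":5,"ax":0,"ay":0,"az":0,"gripper":100},{"x":0.3,"y":-0.8,"z":6.4,"ax":0,"ay":0,"az":0,"gripper":100},{"x":0.3,"y":-0.8,"z":6.4,"ax":0,"ay":0,"az":0,"gripper":20},{"x":0.3,"y":-0.8,"z":6.4,"ax":0,"ay":0,"az":0,"gripper":20},{"x":0.3,"y":-0.8,"z":6.4,"ax":0,"ay":0,"az":0,"gripper":20},{"x":0.3,"y":-0.8,"z":6.4,"ax":0,"ay":0,"az":0,"gripper":20},{"x":0.3,"y":-0.8,"z":6.4,"ax":0,"ay":0,"az":0,"gripper":20},{"x":0.3,"y":-0.8,"z":3,"ax":0,"ay":0,"az":0,"gripper":20},{"x":0.3,"y":-0.8,"z":-1,"ax":0,"ay":0,"az":0.1,"gripper":20},{"x":0.3,"y":-0.8,"z":-5,"ax":0,"ay":0,"az":0.25,"gripper":20}])

```text
clock: 8.2
ee_pos: [573.4, -233.9, 149.2]
tcp_rot: [0.127, -3.138, -0.001]
wrist_force: [0.5, -0.6, -2.5]
grip_width: 41.0
grip_force: 61.9
```

Run:
```python
from h import *
s=manip.get_state();print(s["ee_pos"])
goto(522.5,200.8,150,.015)
```

```text
[ 573.43643107 -233.88076214  149.19398382]
xyz cm [ 1.550e+00  4.374e+01 -4.000e-02] turn [ 0.002 -0.    -1.505] q7 2.23
```

step_arm(steps=[{"x":0.1,"y":4,"z":-1,"ax":0,"ay":0,"az":0.14,"gripper":20},{"x":0.3,"y":8,"z":-1,"ax":0,"ay":0,"az":0.28,"gripper":20},{"x":0.4,"y":12,"z":-1,"ax":0,"ay":0,"az":0.42,"gripper":20},{"x":0.5,"y":16,"z":-1,"ax":0,"ay":0,"az":0.56,"gripper":20},{"x":0.7,"y":20,"z":-1,"ax":0,"ay":0,"az":0.7,"gripper":20},{"x":0.8,"y":24,"z":-1,"ax":0,"ay":0,"az":0.84,"gripper":20},{"x":1,"y":28,"z":-1,"ax":0,"ay":0,"az":0.98,"gripper":20},{"x":1.1,"y":32,"z":-1,"ax":0,"ay":0,"az":1.12,"gripper":20},{"x":1.3,"y":36,"z":-1,"ax":0,"ay":0,"az":1.26,"gripper":20},{"x":1.4,"y":40,"z":0,"ax":0,"ay":0,"az":1.4,"gripper":20},{"x":1.5,"y":43,"z":1,"ax":0,"ay":0,"az":1.52,"gripper":20},{"x":1.55,"y":43.7,"z":2,"ax":0,"ay":0,"az":1.63,"gripper":20}])

```text
clock: 9.4
ee_pos: [519.9, 205.5, 127.4]
tcp_rot: [-2.187, -2.252, -0.001]
wrist_force: [0.1, -0.5, -2.6]
grip_width: 41.4
grip_force: 62.1
```

step_arm(steps=[{"x":0,"y":0,"z":0,"ax":0,"ay":0,"az":0,"gripper":20},{"x":0,"y":0,"z":0,"ax":0,"ay":0,"az":0,"gripper":20},{"x":0,"y":0,"z":0,"ax":0,"ay":0,"az":0,"gripper":20}])

```text
clock: 9.7
ee_pos: [521.6, 198.6, 129.0]
tcp_rot: [2.191, 2.251, 0.001]
wrist_force: [0.4, 1.0, -3.5]
grip_width: 41.1
grip_force: 62.0
```

Run:
```python
from h import *
s=manip.get_state();print(s["ee_pos"],s["dq"].round(2))
goto(522.5,200.8,45,.015)
```

```text
[521.62855576 198.58144051 128.99679606] [ 0.01 -0.01  0.   -0.   -0.01 -0.   -0.01]
xyz cm [0.22 0.09 8.4 ] turn [ 0.001 -0.     0.012] q7 0.14
```

step_arm(steps=[{"x":0.2,"y":0.1,"z":2,"ax":0,"ay":0,"az":0.012,"gripper":20},{"x":0.2,"y":0.1,"z":4.5,"ax":0,"ay":0,"az":0.012,"gripper":20},{"x":0.2,"y":0.1,"z":6.5,"ax":0,"ay":0,"az":0.012,"gripper":20},{"x":0.2,"y":0.1,"z":7.8,"ax":0,"ay":0,"az":0.012,"gripper":20},{"x":0.2,"y":0.1,"z":8.4,"ax":0,"ay":0,"az":0.012,"gripper":20},{"x":0.2,"y":0.1,"z":8.45,"ax":0,"ay":0,"az":0.012,"gripper":20},{"x":0.2,"y":0.1,"z":8.45,"ax":0,"ay":0,"az":0.012,"gripper":65},{"x":0.2,"y":0.1,"z":8.45,"ax":0,"ay":0,"az":0.012,"gripper":65},{"x":0.2,"y":0.1,"z":8.45,"ax":0,"ay":0,"az":0.012,"gripper":65},{"x":0.2,"y":0.1,"z":5,"ax":0,"ay":0,"az":0.012,"gripper":65},{"x":0.2,"y":0,"z":0,"ax":0,"ay":0,"az":0,"gripper":65},{"x":0.2,"y":0,"z":-4,"ax":0,"ay":0,"az":0,"gripper":100}])

```text
clock: 10.9
ee_pos: [521.5, 201.6, 170.4]
tcp_rot: [2.191, 2.25, 0.0]
wrist_force: [0.2, -0.0, -0.4]
grip_width: 68.3
grip_force: 0.0
```

Run:
```python
from m import *
s=manip.get_state();print(s["ee_pos"],s["dq"].round(2))
for p in [(520,0,170),(459.5,-237,110)]: goto(*p,1.261+np.pi/2)
```

```text
bright z50
px [397.7 272.1] c [ 460.  -237.1   50. ] ang 1.261 size [65.8 26.2]
psu z36
px [396.3 272.8] c [ 459.2 -235.9   36. ] ang 1.261 size [119.9  48.2]
incase z60
px [279. 271.] c [458.   57.7  60. ] ang 0.023 size [88.9 39.7]
[524.8622299  202.00026771 175.95070854] [ 0.05  0.04 -0.05  0.01 -0.1  -0.14  0.08]
xyz cm [-20.18  -1.01   0.51] turn [ 0.007 -0.005  0.335] q7 0.09
xyz cm [-43.74  -7.71   6.38] turn [ 0.007 -0.005  0.335] q7 0.09
```

step_arm(steps=[{"x":-4,"y":0,"z":0,"ax":0,"ay":0,"az":0.05,"gripper":100},{"x":-8,"y":-0.5,"z":0,"ax":0,"ay":0,"az":0.1,"gripper":100},{"x":-12,"y":-1,"z":0,"ax":0,"ay":0,"az":0.15,"gripper":100},{"x":-16,"y":-1,"z":0,"ax":0,"ay":0,"az":0.2,"gripper":100},{"x":-20,"y":-1,"z":0,"ax":0,"ay":0,"az":0.25,"gripper":100},{"x":-24,"y":-2,"z":0,"ax":0,"ay":0,"az":0.3,"gripper":100},{"x":-28,"y":-3,"z":1,"ax":0,"ay":0,"az":0.335,"gripper":100},{"x":-32,"y":-4,"z":2,"ax":0,"ay":0,"az":0.335,"gripper":100},{"x":-36,"y":-5.5,"z":4,"ax":0,"ay":0,"az":0.335,"gripper":100},{"x":-40,"y":-6.5,"z":6,"ax":0,"ay":0,"az":0.335,"gripper":100},{"x":-43,"y":-7.5,"z":6.4,"ax":0,"ay":0,"az":0.335,"gripper":100},{"x":-43.7,"y":-7.7,"z":6.4,"ax":0,"ay":0,"az":0.335,"gripper":100}])

```text
clock: 12.15
ee_pos: [453.7, -241.0, 104.2]
tcp_rot: [2.541, 1.846, -0.003]
wrist_force: [-0.7, -0.6, -0.3]
grip_width: 85.6
grip_force: 0.0
```

step_arm(steps=[{"x":0,"y":0,"z":0,"ax":0,"ay":0,"az":0,"gripper":100},{"x":0,"y":0,"z":0,"ax":0,"ay":0,"az":0,"gripper":100},{"x":0,"y":0,"z":0,"ax":0,"ay":0,"az":0,"gripper":100}])

```text
clock: 12.45
ee_pos: [456.9, -235.3, 104.4]
tcp_rot: [-2.533, -1.858, -0.001]
wrist_force: [-0.5, 1.4, -0.6]
grip_width: 85.2
grip_force: 0.0
```

Run:
```python
from m import *
s=manip.get_state();print(s["ee_pos"],s["dq"].round(2))
goto(459.5,-237,34,1.261+np.pi/2)
cv2.imwrite("pics/s4.png",snap("side")[150:370,200:480].repeat(2,0).repeat(2,1))
```

```text
bright z50
psu z36
incase z60
px [279.  270.5] c [459.3  57.7  60. ] ang 0.023 size [91.3 39.7]
px [218.5 243.5] c [524.1 209.9  60. ] ang -1.556 size [67.3 37.6]
[ 456.85235961 -235.29093151  104.37792399] [ 0.  0.  0.  0. -0. -0.  0.]
xyz cm [-0.09  0.3   7.04] turn [ 0.    -0.001  0.005] q7 0.7
```

View pics/s4.png

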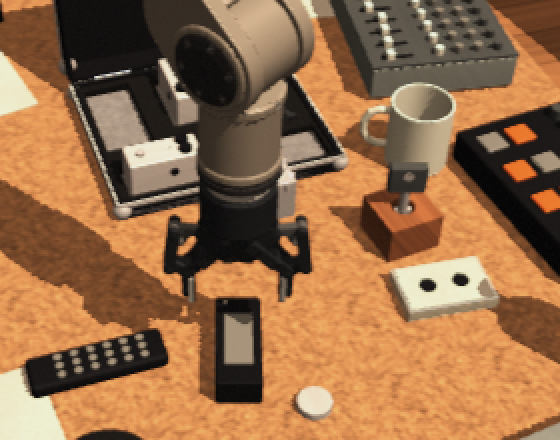

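The gripper straddles the PSU in crop px (190–285, 290). I'll grasp it.

step_arm(steps=[{"x":-0.1,"y":0.3,"z":2.5,"ax":0,"ay":0,"az":0,"gripper":100},{"x":-0.1,"y":0.3,"z":5,"ax":0,"ay":0,"az":0,"gripper":100},{"x":-0.1,"y":0.3,"z":7,"ax":0,"ay":0,"az":0,"gripper":100},{"x":-0.1,"y":0.3,"z":7,"ax":0,"ay":0,"az":0,"gripper":100},{"x":-0.1,"y":0.3,"z":7,"ax":0,"ay":0,"az":0,"gripper":30},{"x":-0.1,"y":0.3,"z":7,"ax":0,"ay":0,"az":0,"gripper":30},{"x":-0.1,"y":0.3,"z":7,"ax":0,"ay":0,"az":0,"gripper":30},{"x":-0.1,"y":0.3,"z":7,"ax":0,"ay":0,"az":0,"gripper":30},{"x":-0.1,"y":0.3,"z":7,"ax":0,"ay":0,"az":0,"gripper":30},{"x":-0.1,"y":0.3,"z":4,"ax":0,"ay":0,"az":0,"gripper":30},{"x":-0.1,"y":0.3,"z":0,"ax":0,"ay":0,"az":0,"gripper":30},{"x":-0.1,"y":0.3,"z":-4,"ax":0,"ay":0,"az":0,"gripper":30}])

```text
clock: 13.75
ee_pos: [457.7, -238.3, 145.5]
tcp_rot: [-2.535, -1.853, 0.001]
wrist_force: [0.9, 0.8, -4.5]
grip_width: 48.5
grip_force: 66.3
```

Run:
```python
from h import *
s=manip.get_state();print(s["ee_pos"],s["wrist_force"])
goto(429.7,190.6,130,.015)
```

```text
[ 457.702981   -238.33499381  145.53706072] [ 0.88563287  0.82222395 -4.48659232]
xyz cm [ 40.02 -15.68   1.58] turn [-0.001 -0.    -0.323] q7 0.64
```

step_arm(steps=[{"x":3,"y":-1,"z":0,"ax":0,"ay":0,"az":0,"gripper":30},{"x":7,"y":-2.5,"z":0,"ax":0,"ay":0,"az":0,"gripper":30},{"x":11,"y":-4,"z":0,"ax":0,"ay":0,"az":-0.05,"gripper":30},{"x":15,"y":-5.5,"z":0,"ax":0,"ay":0,"az":-0.1,"gripper":30},{"x":19,"y":-7,"z":0,"ax":0,"ay":0,"az":-0.15,"gripper":30},{"x":23,"y":-9,"z":0,"ax":0,"ay":0,"az":-0.2,"gripper":30},{"x":27,"y":-10.5,"z":0,"ax":0,"ay":0,"az":-0.25,"gripper":30},{"x":31,"y":-12,"z":0,"ax":0,"ay":0,"az":-0.3,"gripper":30},{"x":35,"y":-13.7,"z":0,"ax":0,"ay":0,"az":-0.323,"gripper":30},{"x":38,"y":-14.9,"z":1,"ax":0,"ay":0,"az":-0.323,"gripper":30},{"x":40,"y":-15.7,"z":1.5,"ax":0,"ay":0,"az":-0.323,"gripper":30},{"x":40,"y":-15.7,"z":1.5,"ax":0,"ay":0,"az":-0.323,"gripper":30}])

```text
clock: 14.95
ee_pos: [429.3, 193.0, 128.7]
tcp_rot: [-2.199, -2.243, 0.001]
wrist_force: [-0.2, 0.2, -4.3]
grip_width: 48.4
grip_force: 66.2
```

step_arm(steps=[{"x":0,"y":0,"z":0,"ax":0,"ay":0,"az":0,"gripper":30},{"x":0,"y":0,"z":0,"ax":0,"ay":0,"az":0,"gripper":30},{"x":0,"y":0,"z":0,"ax":0,"ay":0,"az":0,"gripper":30}])

```text
clock: 15.25
ee_pos: [430.4, 188.6, 129.5]
tcp_rot: [2.208, 2.235, 0.0]
wrist_force: [0.5, -0.0, -4.7]
grip_width: 48.5
grip_force: 66.2
```

Run:
```python
from h import *
s=manip.get_state();print(s["ee_pos"],s["dq"].round(2))
goto(429.7,190.6,45,.015)
```

```text
[430.36396905 188.6178108  129.54717198] [-0.   -0.   -0.01 -0.   -0.   -0.    0.  ]
xyz cm [ 0.2  -0.07  8.45] turn [ 0.    -0.    -0.003] q7 0.07
```

step_arm(steps=[{"x":0.2,"y":-0.1,"z":2,"ax":0,"ay":0,"az":0,"gripper":30},{"x":0.2,"y":-0.1,"z":4.5,"ax":0,"ay":0,"az":0,"gripper":30},{"x":0.2,"y":-0.1,"z":6.5,"ax":0,"ay":0,"az":0,"gripper":30},{"x":0.2,"y":-0.1,"z":7.8,"ax":0,"ay":0,"az":0,"gripper":30},{"x":0.2,"y":-0.1,"z":8.4,"ax":0,"ay":0,"az":0,"gripper":30},{"x":0.2,"y":-0.1,"z":8.4,"ax":0,"ay":0,"az":0,"gripper":30},{"x":0.2,"y":-0.1,"z":8.4,"ax":0,"ay":0,"az":0,"gripper":70},{"x":0.2,"y":-0.1,"z":8.4,"ax":0,"ay":0,"az":0,"gripper":70},{"x":0.2,"y":-0.1,"z":8.4,"ax":0,"ay":0,"az":0,"gripper":70},{"x":0.2,"y":-0.1,"z":5,"ax":0,"ay":0,"az":0,"gripper":70},{"x":-2,"y":-0.1,"z":0,"ax":0,"ay":0,"az":0,"gripper":70},{"x":-6,"y":-0.1,"z":-4,"ax":0,"ay":0,"az":0,"gripper":70}])

```text
clock: 16.45
ee_pos: [430.7, 138.5, 163.2]
tcp_rot: [2.2, 2.241, 0.001]
wrist_force: [1.5, -0.1, 1.4]
grip_width: 59.6
grip_force: 0.0
```

step_arm(steps=[{"x":-4,"y":0,"z":-2,"ax":0,"ay":0,"az":0,"gripper":70},{"x":-8,"y":0,"z":-4,"ax":0,"ay":0,"az":0,"gripper":70},{"x":-12,"y":0,"z":-6,"ax":0,"ay":0,"az":0,"gripper":70},{"x":-16,"y":0,"z":-8,"ax":0,"ay":0,"az":0,"gripper":50},{"x":-20,"y":0,"z":-8,"ax":0,"ay":0,"az":0,"gripper":30},{"x":-24,"y":0,"z":-8,"ax":0,"ay":0,"az":0,"gripper":10},{"x":-28,"y":0,"z":-8,"ax":0,"ay":0,"az":0,"gripper":0},{"x":-28,"y":0,"z":-8,"ax":0,"ay":0,"az":0,"gripper":0},{"x":-28,"y":0,"z":-8,"ax":0,"ay":0,"az":0,"gripper":0}])

```text
clock: 17.35
ee_pos: [433.6, -143.9, 241.5]
tcp_rot: [-2.21, -2.233, -0.0]
wrist_force: [0.6, 1.1, -0.4]
grip_width: -0.2
grip_force: 0.0
```

Run:
```python
from m import *
s=manip.get_state();print(s["ee_pos"],s["joint_positions"].round(2))
a=im[120:330,110:310]; b=snap("side")[70:270,200:440]
cv2.imwrite("pics/t5.png",np.hstack([cv2.resize(a,None,fx=2,fy=2)[:400],cv2.resize(b[:200],None,fx=1.66,fy=2)]))
```

```text
bright z50
px [414.3 297.8] c [ 397.1 -277.6   50. ] ang -0.416 size [50.5 25.8]
px [366.  270.5] c [ 462.8 -158.3   50. ] ang -0.459 size [49.3 27.8]
px [400.9 261. ] c [ 487.9 -245.5   50. ] ang 1.058 size [91.4 40.9]
psu z36
incase z60
px [279.  270.5] c [459.3  57.7  60. ] ang 0.023 size [91.3 39.7]
px [218.5 243.5] c [524.1 209.9  60. ] ang -1.556 size [67.3 37.6]
[ 433.95212829 -142.3365799   241.31698879] [-0.86  0.24  1.22  2.11 -0.27  0.96  0.53]
```

View pics/t5.png

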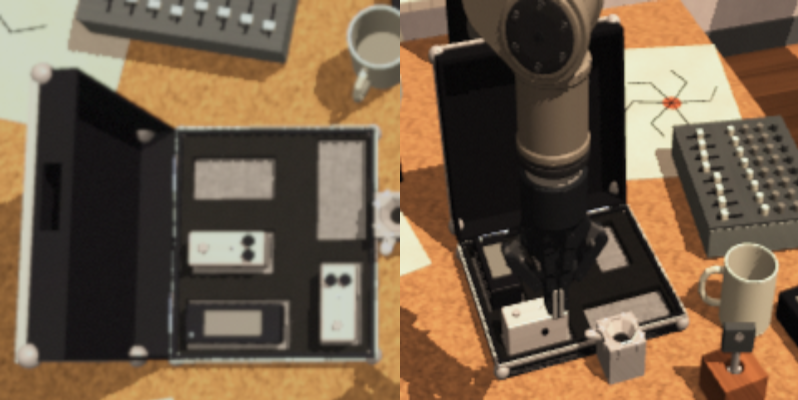

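All three items sit in their pockets. The crop shows pedal B at (228,250), the PSU at (235,325) and pedal A at (340,300), with p1 and r2 empty. Next is the lid, so I'll work out its closing arc.

```bash
cat > arc.py <<'E'
from h import *
def P(th,r=230,off=50,hy=None):
    return hy-r*np.cos(th)+off*np.sin(th), 26+r*np.sin(th)+off*np.cos(th)
E
python3 - <<'E'
from arc import *
print(cast("top",[(130,157),(124,297)],285).round(), cast("top",[(197.5,184),(197.5,299)],26).round(), cast("top",[(309.7,227.3)],56).round())
goto(500,100,400,.015);goto(538,425,410,.015);goto(538,425,275,.015)
for th in np.arange(1.7,-.01,-.1):
    y,z=P(th,hy=278); print(round(th,2),round(y),round(z+17))
E
```

```text
[[674. 351. 285.]
 [388. 344. 285.]] [[683. 279.  26.]
 [386. 264.  26.]] [[569. -16.  56.]]
xyz cm [ 24.04   6.97 -15.86] turn [-0.    -0.001  0.001] q7 0.53
xyz cm [ 56.47  11.3  -16.85] turn [-0.    -0.001  0.001] q7 0.53
xyz cm [56.47 11.3  -3.35] turn [-0.    -0.001  0.001] q7 0.53
1.7 357 265
1.6 335 271
1.5 312 276
1.4 288 278
1.3 265 278
1.2 241 275
1.1 218 271
1.0 196 264
0.9 174 254
0.8 154 243
0.7 134 229
0.6 116 214
0.5 100 197
0.4 86 179
0.3 73 159
0.2 63 138
0.1 54 116
-0.0 48 93
```

step_arm(steps=[{"x":4,"y":1,"z":-4,"ax":0,"ay":0,"az":0,"gripper":0},{"x":8,"y":2,"z":-8,"ax":0,"ay":0,"az":0,"gripper":0},{"x":12,"y":3.5,"z":-12,"ax":0,"ay":0,"az":0,"gripper":0},{"x":16,"y":5,"z":-15,"ax":0,"ay":0,"az":0,"gripper":0},{"x":20,"y":6,"z":-17,"ax":0,"ay":0,"az":0,"gripper":0},{"x":24,"y":7,"z":-18,"ax":0,"ay":0,"az":0,"gripper":0},{"x":28,"y":8,"z":-19,"ax":0,"ay":0,"az":0,"gripper":0},{"x":32,"y":9,"z":-19,"ax":0,"ay":0,"az":0,"gripper":0},{"x":36,"y":10,"z":-19,"ax":0,"ay":0,"az":0,"gripper":0},{"x":40,"y":11,"z":-19,"ax":0,"ay":0,"az":0,"gripper":0},{"x":43,"y":11,"z":-19,"ax":0,"ay":0,"az":0,"gripper":0},{"x":46,"y":11.3,"z":-18.5,"ax":0,"ay":0,"az":0,"gripper":0}])

```text
clock: 18.65
ee_pos: [538.3, 325.2, 425.8]
tcp_rot: [2.197, 2.246, -0.001]
wrist_force: [-0.3, -0.0, 0.3]
grip_width: -0.3
grip_force: 0.0
```

step_arm(steps=[{"x":3,"y":0,"z":0,"ax":0,"ay":0,"az":0,"gripper":0},{"x":6,"y":0,"z":0,"ax":0,"ay":0,"az":0,"gripper":0},{"x":9,"y":0,"z":0,"ax":0,"ay":0,"az":0,"gripper":0},{"x":10.5,"y":0,"z":0,"ax":0,"ay":0,"az":0,"gripper":0},{"x":10.5,"y":0,"z":0,"ax":0,"ay":0,"az":0,"gripper":0},{"x":10.5,"y":0,"z":0,"ax":0,"ay":0,"az":0,"gripper":0},{"x":10.5,"y":0,"z":0,"ax":0,"ay":0,"az":0,"gripper":0}])

```text
clock: 19.35
ee_pos: [539.0, 422.2, 427.0]
tcp_rot: [2.207, 2.235, 0.0]
wrist_force: [-0.3, 0.1, -0.0]
grip_width: 0.2
grip_force: 0.0
```

Run:
```python
from h import *
s=manip.get_state();print(s["ee_pos"],s["joint_positions"].round(2))
goto(538,425,275,.015)
cv2.imwrite("pics/s6.png",snap("side")[0:280,60:460].repeat(2,0).repeat(2,1)[:560])
im=snap("top");cv2.imwrite("pics/t6.png",im)
```

```text
[539.01166966 422.17625687 426.97430394] [-1.36  0.56  1.03  1.32 -0.47  1.52 -0.36]
xyz cm [ 0.28 -0.1  15.2 ] turn [ 0.    -0.    -0.002] q7 -0.36
```

View pics/s6.png

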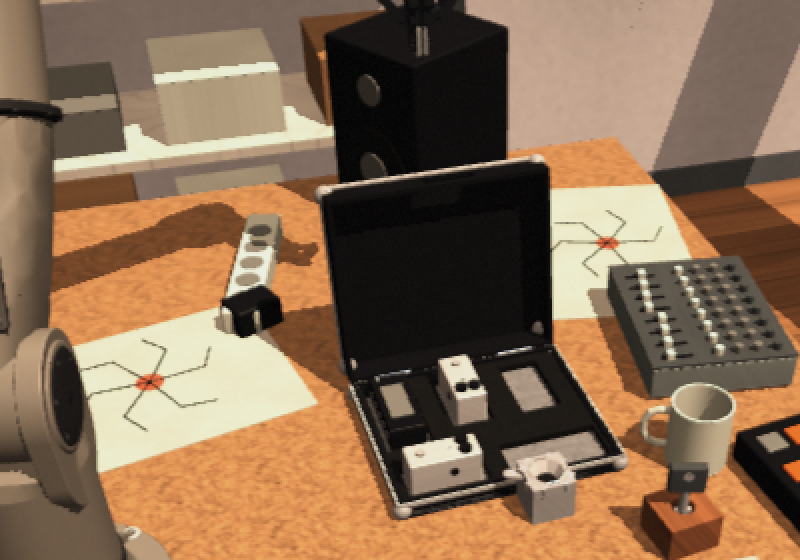

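The lid stands open in front of the speaker, with the gripper behind and above it at px (420,40). I'll lower behind the lid and start pushing.

step_arm(steps=[{"x":-1,"y":0,"z":4,"ax":0,"ay":0,"az":0,"gripper":0},{"x":-1.7,"y":0,"z":8,"ax":0,"ay":0,"az":0,"gripper":0},{"x":-1.7,"y":0,"z":12,"ax":0,"ay":0,"az":0,"gripper":0},{"x":-1.7,"y":0,"z":15.5,"ax":0,"ay":0,"az":0,"gripper":0},{"x":-1.7,"y":0,"z":15.8,"ax":0,"ay":0,"az":0,"gripper":0},{"x":-3.5,"y":0,"z":15.9,"ax":0,"ay":0,"az":0,"gripper":0},{"x":-5.5,"y":0,"z":15.9,"ax":0,"ay":0,"az":0,"gripper":0},{"x":-7.5,"y":0,"z":15.6,"ax":0,"ay":0,"az":0,"gripper":0},{"x":-9.5,"y":0,"z":15.3,"ax":0,"ay":0,"az":0,"gripper":0},{"x":-11.5,"y":0,"z":15,"ax":0,"ay":0,"az":0,"gripper":0}])

```text
clock: 20.45
ee_pos: [542.0, 308.2, 279.7]
tcp_rot: [-2.205, -2.237, -0.011]
wrist_force: [3.0, 5.2, -0.9]
grip_width: 0.2
grip_force: 2.1
```

Run:
```python
from h import *
s=manip.get_state();print(s["ee_pos"],s["wrist_force"].round(1),s["joint_positions"].round(2))
im=snap("side");cv2.imwrite("pics/s7.png",im[0:280,60:460].repeat(2,0).repeat(2,1)[:560])
```

```text
[541.98743369 308.17744156 279.65206704] [ 3.   5.2 -0.9] [-1.31  0.53  1.01  1.7  -0.49  1.18 -0.16]
```

View pics/s7.png

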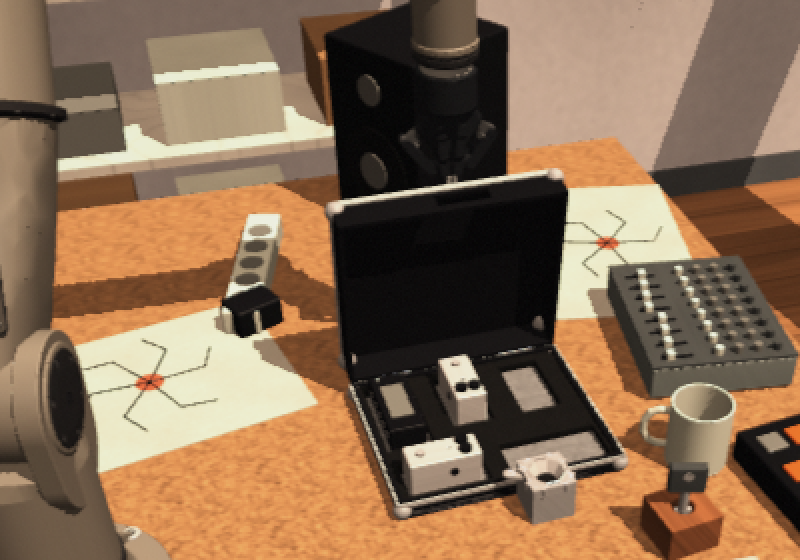

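The lid follows at about 5 N. I'll continue along the arc.

step_arm(steps=[{"x":-1.5,"y":0,"z":0,"ax":0,"ay":0,"az":0,"gripper":0},{"x":-3.1,"y":0,"z":0.1,"ax":0,"ay":0,"az":0,"gripper":0},{"x":-5.5,"y":0,"z":0.4,"ax":0,"ay":0,"az":0,"gripper":0},{"x":-7.8,"y":0,"z":0.9,"ax":0,"ay":0,"az":0,"gripper":0},{"x":-10,"y":0,"z":1.6,"ax":0,"ay":0,"az":0,"gripper":0},{"x":-12.2,"y":0,"z":2.6,"ax":0,"ay":0,"az":0,"gripper":0},{"x":-14.3,"y":0,"z":3.8,"ax":0,"ay":0,"az":0,"gripper":0},{"x":-16.3,"y":0,"z":5.2,"ax":0,"ay":0,"az":0,"gripper":0},{"x":-18.1,"y":0,"z":6.8,"ax":0,"ay":0,"az":0,"gripper":0},{"x":-19.8,"y":0,"z":8.5,"ax":0,"ay":0,"az":0,"gripper":0},{"x":-21.3,"y":0,"z":10.4,"ax":0,"ay":0,"az":0,"gripper":0}])

```text
clock: 21.6
ee_pos: [544.3, 94.3, 173.0]
tcp_rot: [2.205, 2.236, 0.003]
wrist_force: [0.2, 3.2, 1.8]
grip_width: 0.0
grip_force: 0.9
```

Run:
```python
from h import *
s=manip.get_state();print(s["ee_pos"],s["wrist_force"].round(1),s["joint_positions"].round(2))
im=snap("side");cv2.imwrite("pics/s8.png",im[0:280,60:460].repeat(2,0).repeat(2,1)[:560])
```

```text
[544.26660491  94.28958534 173.03266531] [0.2 3.2 1.8] [-0.99  0.52  0.95  1.97 -0.54  0.92  0.25]
```

View pics/s8.png

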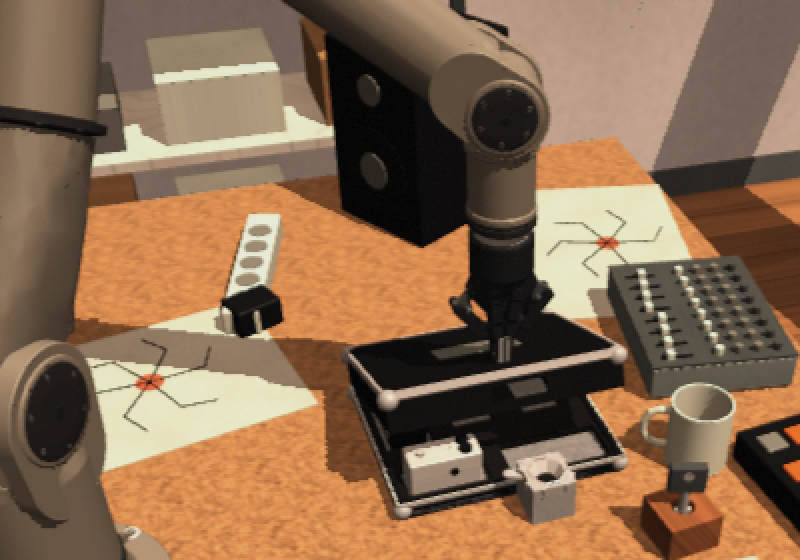

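step_arm(steps=[{"x":-1.3,"y":0,"z":2,"ax":0,"ay":0,"az":0,"gripper":0},{"x":-2.4,"y":0,"z":4.2,"ax":0,"ay":0,"az":0,"gripper":0},{"x":-3.4,"y":0,"z":6.4,"ax":0,"ay":0,"az":0,"gripper":0},{"x":-3.9,"y":0,"z":7.4,"ax":0,"ay":0,"az":0,"gripper":0},{"x":-4.2,"y":0,"z":8,"ax":0,"ay":0,"az":0,"gripper":0},{"x":-4.2,"y":0,"z":8,"ax":0,"ay":0,"az":0,"gripper":0}])

```text
clock: 22.25
ee_pos: [544.3, 53.7, 93.3]
tcp_rot: [-2.205, -2.237, -0.0]
wrist_force: [0.4, -0.2, 0.3]
grip_width: 0.3
grip_force: 0.0
```

step_arm(steps=[{"x":0,"y":0,"z":0.2,"ax":0,"ay":0,"az":0,"gripper":0},{"x":0,"y":0,"z":0.4,"ax":0,"ay":0,"az":0,"gripper":0},{"x":0,"y":0,"z":0.5,"ax":0,"ay":0,"az":0,"gripper":0}])

```text
clock: 22.55
ee_pos: [544.9, 53.7, 92.4]
tcp_rot: [-2.204, -2.234, -0.006]
wrist_force: [-20.6, 1.0, 63.3]
grip_width: 0.3
grip_force: 32.1
```

The lid is shut firmly. I'll back off and look at the key and lock.

step_arm(steps=[{"x":0,"y":0,"z":-2,"ax":0,"ay":0,"az":0,"gripper":0},{"x":0,"y":0,"z":-6,"ax":0,"ay":0,"az":0,"gripper":0},{"x":0,"y":0,"z":-10,"ax":0,"ay":0,"az":0,"gripper":50},{"x":0,"y":0,"z":-14,"ax":0,"ay":0,"az":0,"gripper":100},{"x":0,"y":0,"z":-14,"ax":0,"ay":0,"az":0,"gripper":100}])

```text
clock: 23.05
ee_pos: [547.3, 53.8, 232.9]
tcp_rot: [2.202, 2.234, 0.012]
wrist_force: [0.4, -0.9, -0.5]
grip_width: 43.4
grip_force: 0.0
```

Run:
```python
from h import *
t=snap("top");s=snap("side")
f=lambda a:cv2.resize(a,(400,400),interpolation=cv2.INTER_CUBIC)
cv2.imwrite("pics/k.png",np.hstack([f(t[150:200,325:375]),f(s[210:290,370:450])]))
print(cast("top",[(338,165),(363,190),(350,177.5)],50).round())
h=cv2.cvtColor(t,cv2.COLOR_BGR2HSV)
print("key z115");blobs("top",cv2.inRange(h,(0,0,0),(180,110,120)),115,15,(335,155,370,195))
h2=cv2.cvtColor(s,cv2.COLOR_BGR2HSV)
m=cv2.inRange(h2,(0,0,0),(180,90,110));m[:225]=0;m[255:]=0;m[:,:388]=0;m[:,420:]=0
for k in cv2.findContours(m,0,1)[0]:
    if cv2.contourArea(k)>20: print(cv2.boundingRect(k),cv2.minAreaRect(k))
print(manip.get_state()["ee_pos"])
```

```text
[[ 733.  -86.   50.]
 [ 668. -151.   50.]
 [ 700. -117.   50.]]
key z115
px [350.9 169.6] c [ 702.4 -114.8  115. ] ang -0.351 size [48.7 14.5]
(393, 225, 21, 30) ((403.0, 239.5), (29.0, 20.0), 90.0)
[544.75884092  54.5945935  228.7011478 ]
```

View pics/k.png

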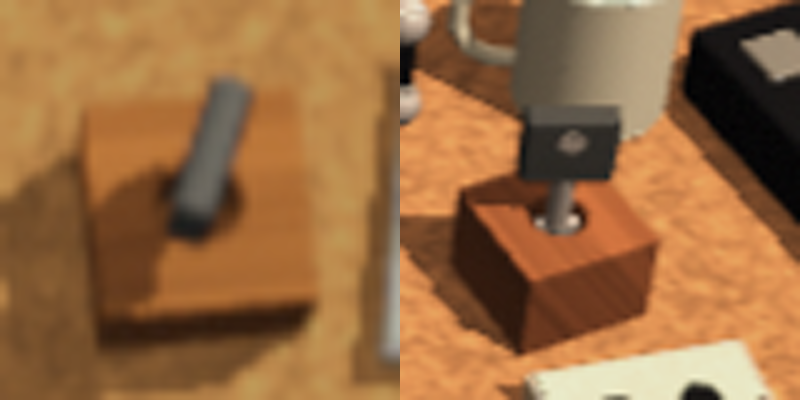

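The key's bow appears in the top crop from (225,85) to (190,225), at angle −0.35 and about (703,−115). I'll locate the bore from the first image and compute the approach.

Run:
```python
from h import *
for f in("top",):
    t=cv2.imread("pics/top0.png");g=cv2.cvtColor(t,cv2.COLOR_BGR2GRAY)
    m=cv2.inRange(g,0,70);blobs("top",m,44,10,(300,217,320,238))
    h=cv2.cvtColor(t,cv2.COLOR_BGR2HSV)
    hw=cv2.inRange(h,(0,0,120),(180,60,255)); blobs("top",hw,56,100,(299,210,328,250))
s=cv2.imread("pics/side0.png");g=cv2.cvtColor(s,cv2.COLOR_BGR2GRAY)
m=cv2.inRange(g,0,60);blobs("side",m,44,10,(322,222,345,246))
goto(703,-115,230,-.351+np.pi/2);goto(703,-115,170,-.351+np.pi/2)
```

```text
px [309.5 227. ] c [571.4 -15.5  44. ] ang -1.556 size [17.8 15.4]
px [310.  230.5] c [560.8 -17.1  56. ] ang 0.013 size [78.6 55.4]
px [333.  238.5] c [569.9  -8.7  44. ] ang -0.302 size [19.8 11.1]
xyz cm [-17.2   15.56  -0.11] turn [ 0.003  0.    -1.204] q7 0.25
xyz cm [-17.21  15.54   5.89] turn [ 0.003  0.    -1.204] q7 0.25
```

step_arm(steps=[{"x":-1,"y":1.5,"z":0,"ax":0,"ay":0,"az":-0.13,"gripper":60},{"x":-3,"y":3,"z":0,"ax":0,"ay":0,"az":-0.26,"gripper":60},{"x":-5,"y":5,"z":0,"ax":0,"ay":0,"az":-0.39,"gripper":60},{"x":-7.5,"y":7,"z":0,"ax":0,"ay":0,"az":-0.52,"gripper":60},{"x":-10,"y":9.5,"z":0,"ax":0,"ay":0,"az":-0.65,"gripper":60},{"x":-13,"y":12,"z":0,"ax":0,"ay":0,"az":-0.78,"gripper":60},{"x":-15.5,"y":14,"z":0,"ax":0,"ay":0,"az":-0.91,"gripper":60},{"x":-17.2,"y":15.5,"z":0,"ax":0,"ay":0,"az":-1.04,"gripper":60},{"x":-17.2,"y":15.5,"z":1.5,"ax":0,"ay":0,"az":-1.15,"gripper":60},{"x":-17.2,"y":15.5,"z":3,"ax":0,"ay":0,"az":-1.204,"gripper":60},{"x":-17.2,"y":15.5,"z":5,"ax":0,"ay":0,"az":-1.204,"gripper":60},{"x":-17.2,"y":15.5,"z":5,"ax":0,"ay":0,"az":-1.204,"gripper":60}])

```text
clock: 24.35
ee_pos: [699.2, -114.7, 172.9]
tcp_rot: [-0.549, -3.085, 0.0]
wrist_force: [0.7, 0.5, -1.1]
grip_width: 51.4
grip_force: 0.0
```

step_arm(steps=[{"x":0,"y":0,"z":0,"ax":0,"ay":0,"az":0,"gripper":60},{"x":0,"y":0,"z":0,"ax":0,"ay":0,"az":0,"gripper":60},{"x":0,"y":0,"z":0,"ax":0,"ay":0,"az":0,"gripper":60}])

```text
clock: 24.65
ee_pos: [702.3, -115.6, 178.4]
tcp_rot: [0.55, 3.092, 0.0]
wrist_force: [0.3, -0.1, 0.1]
grip_width: 51.4
grip_force: 0.0
```

Run:
```python
from h import *
s=manip.get_state();print(s["ee_pos"],s["joint_positions"].round(2))
goto(703,-115,97,-.351+np.pi/2)
t=snap("side");cv2.imwrite("pics/k2.png",t[130:300,330:500].repeat(3,0).repeat(3,1))
```

```text
[ 702.25115735 -115.55104116  178.42361792] [-0.3   0.66  0.58  1.55 -0.4   1.05  1.61]
xyz cm [-0.04  0.08  8.14] turn [ 0.     0.001 -0.001] q7 1.61
```

View pics/k2.png

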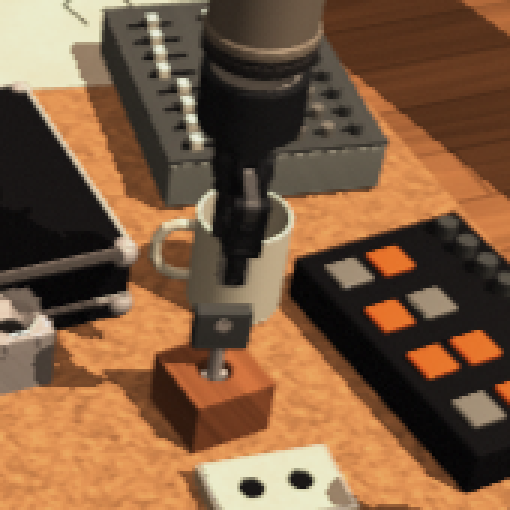

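The gripper is aligned over the bow (crop px 220,325). I'll descend, grip and lift.

step_arm(steps=[{"x":0,"y":0.1,"z":3,"ax":0,"ay":0,"az":0,"gripper":60},{"x":0,"y":0.1,"z":6,"ax":0,"ay":0,"az":0,"gripper":60},{"x":0,"y":0.1,"z":8.1,"ax":0,"ay":0,"az":0,"gripper":60},{"x":0,"y":0.1,"z":8.1,"ax":0,"ay":0,"az":0,"gripper":60},{"x":0,"y":0.1,"z":8.1,"ax":0,"ay":0,"az":0,"gripper":0},{"x":0,"y":0.1,"z":8.1,"ax":0,"ay":0,"az":0,"gripper":0},{"x":0,"y":0.1,"z":8.1,"ax":0,"ay":0,"az":0,"gripper":0},{"x":0,"y":0.1,"z":8.1,"ax":0,"ay":0,"az":0,"gripper":0},{"x":0,"y":0.1,"z":8.1,"ax":0,"ay":0,"az":0,"gripper":0},{"x":0,"y":0.1,"z":8.1,"ax":0,"ay":0,"az":0,"gripper":0},{"x":0,"y":0.1,"z":8.1,"ax":0,"ay":0,"az":0,"gripper":0}])

```text
clock: 25.8
ee_pos: [703.2, -114.7, 98.4]
tcp_rot: [0.549, 3.09, 0.001]
wrist_force: [-1.3, 1.3, 7.7]
grip_width: 13.0
grip_force: 58.7
```

Run:
```python
from h import *
s=manip.get_state();print(s["ee_pos"],s["wrist_force"].round(1),s["grip_width"])
```

```text
[ 703.21802904 -114.72418838   98.43662187] [-1.3  1.3  7.7] 13.04545778858364
```

step_arm(steps=[{"x":0,"y":0,"z":-2,"ax":0,"ay":0,"az":0,"gripper":0},{"x":0,"y":0,"z":-5,"ax":0,"ay":0,"az":0,"gripper":0},{"x":0,"y":0,"z":-8.5,"ax":0,"ay":0,"az":0,"gripper":0},{"x":0,"y":0,"z":-8.5,"ax":0,"ay":0,"az":0,"gripper":0},{"x":0,"y":0,"z":-8.5,"ax":0,"ay":0,"az":0,"gripper":0}])

```text
clock: 26.3
ee_pos: [702.5, -114.6, 182.5]
tcp_rot: [0.549, 3.091, 0.001]
wrist_force: [-1.1, 0.6, -1.8]
grip_width: 13.2
grip_force: 58.6
```

Run:
```python
from h import *
s=manip.get_state();print(s["ee_pos"],s["wrist_force"].round(1),s["grip_width"])
goto(571,-14.5,182,-.33+np.pi/2); goto(571,-14.5,182,.02+np.pi/2)
```

```text
[ 702.50200772 -114.60045293  182.50520417] [-1.1  0.6 -1.8] 13.242769131581294
xyz cm [15.79  4.87  0.02] turn [ 0.001  0.002 -0.022] q7 1.6
xyz cm [15.79  4.87  0.02] turn [ 0.     0.002 -0.372] q7 1.6
```

step_arm(steps=[{"x":3,"y":1,"z":0,"ax":0,"ay":0,"az":0,"gripper":0},{"x":6.5,"y":2,"z":0,"ax":0,"ay":0,"az":0,"gripper":0},{"x":10,"y":3.1,"z":0,"ax":0,"ay":0,"az":0,"gripper":0},{"x":13,"y":4,"z":0,"ax":0,"ay":0,"az":0,"gripper":0},{"x":15.8,"y":4.9,"z":0,"ax":0,"ay":0,"az":0,"gripper":0},{"x":15.8,"y":4.9,"z":0,"ax":0,"ay":0,"az":0,"gripper":0},{"x":15.8,"y":4.9,"z":0,"ax":0,"ay":0,"az":0,"gripper":0},{"x":15.8,"y":4.9,"z":0,"ax":0,"ay":0,"az":0,"gripper":0}])

```text
clock: 27.1
ee_pos: [571.1, -14.7, 181.1]
tcp_rot: [0.551, 3.093, -0.001]
wrist_force: [0.4, -0.5, -0.7]
grip_width: 13.4
grip_force: 58.7
```

Run:
```python
from h import *
s=manip.get_state();print(s["ee_pos"],s["wrist_force"].round(1),s["grip_width"])
goto(571,-14.5,150,-.351+np.pi/2)
a=snap("side")
b=snap("top")
f=lambda a:cv2.resize(a,(400,480),interpolation=cv2.INTER_CUBIC)
cv2.imwrite("pics/l1.png",np.hstack([f(a[170:290,280:380]),f(b[180:270,270:345])]))
```

```text
[571.09339475 -14.70659991 181.08291342] [ 0.4 -0.5 -0.7] 13.402523584532872
xyz cm [0.02 0.02 3.11] turn [-0.001  0.    -0.001] q7 1.44
```

View pics/l1.png

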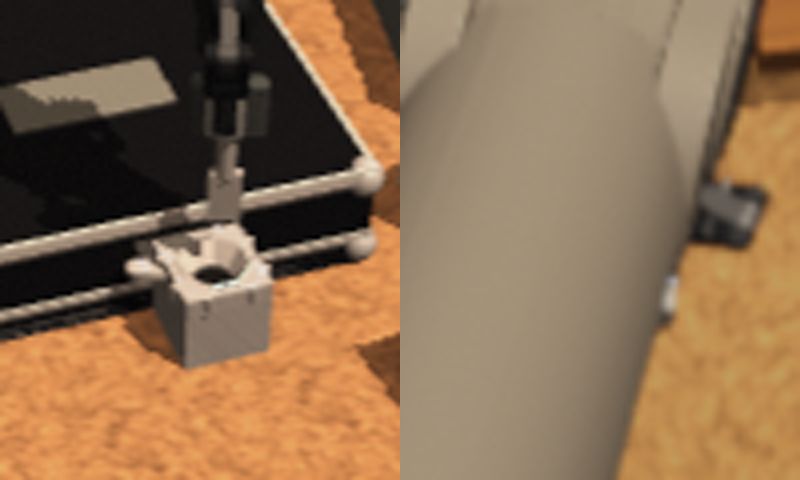

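The key hangs just above the lock, tip at crop px (225,225), mouth centre about (212,262). I'll check both against the calibration.

Run:
```python
from h import *
print("tip expected",proj("side",[[571.1,-14.7,93],[571.1,-14.7,56]]).round(1), "seen",(280+225/4,170+225/4))
print("mouth at px",cast("side",[(280+212/4,170+262/4),(280+212/4,170+258/4)],56).round(1))
```

```text
tip expected [[334.9 224.7]
 [334.4 236.3]] seen (336.25, 226.25)
mouth at px [[568.8 -10.9  56. ]
 [570.   -7.4  56. ]]
```

step_arm(steps=[{"x":0.1,"y":0.15,"z":2,"ax":0,"ay":0,"az":0,"gripper":0},{"x":0.1,"y":0.15,"z":4,"ax":0,"ay":0,"az":0,"gripper":0},{"x":0.1,"y":0.15,"z":4.5,"ax":0,"ay":0,"az":0,"gripper":0},{"x":0.1,"y":0.15,"z":5,"ax":0,"ay":0,"az":0,"gripper":0}])

```text
clock: 27.6
ee_pos: [569.8, -12.9, 131.5]
tcp_rot: [-0.551, -3.091, 0.0]
wrist_force: [-8.4, 2.0, 26.0]
grip_width: 13.2
grip_force: 62.8
```

Run:
```python
from h import *
s=manip.get_state();print(s["ee_pos"],s["wrist_force"].round(1),s["ft_torque"].round(2))
```

```text
[569.82028304 -12.91816206 131.45368964] [-8.4  2.  26. ] [ 0.24  2.16 -0.02]
```

Contact is at the cone edge on the +x side. I'll back off slightly, shift along the blade, and try again.

step_arm(steps=[{"x":0,"y":0,"z":-0.7,"ax":0,"ay":0,"az":0,"gripper":0},{"x":0.3,"y":0,"z":-0.7,"ax":0,"ay":0,"az":0,"gripper":0},{"x":0.3,"y":0,"z":-0.2,"ax":0,"ay":0,"az":0,"gripper":0},{"x":0.3,"y":0,"z":0.2,"ax":0,"ay":0,"az":0,"gripper":0},{"x":0.3,"y":0,"z":0.4,"ax":0,"ay":0,"az":0,"gripper":0}])

```text
clock: 28.1
ee_pos: [567.2, -11.1, 126.9]
tcp_rot: [-0.549, -3.093, 0.0]
wrist_force: [0.3, 0.1, -2.1]
grip_width: 13.3
grip_force: 58.6
```

Run:
```python
from h import *
s=manip.get_state();print(s["ee_pos"],s["wrist_force"].round(1),s["ft_torque"].round(2))
```

```text
[567.17439111 -11.14027424 126.86144008] [ 0.3  0.1 -2.1] [-0.03  0.01  0.01]
```

The blade is in the bore. I'll go down to the seat.

step_arm(steps=[{"x":0,"y":0,"z":0.4,"ax":0,"ay":0,"az":0,"gripper":0},{"x":0,"y":0,"z":0.7,"ax":0,"ay":0,"az":0,"gripper":0},{"x":0,"y":0,"z":0.9,"ax":0,"ay":0,"az":0,"gripper":0},{"x":0,"y":0,"z":0.9,"ax":0,"ay":0,"az":0,"gripper":0}])

```text
clock: 28.5
ee_pos: [567.4, -11.3, 118.2]
tcp_rot: [-0.55, -3.093, 0.0]
wrist_force: [-0.2, -0.2, 0.5]
grip_width: 13.3
grip_force: 59.1
```

Run:
```python
from h import *
s=manip.get_state();print(s["ee_pos"],s["wrist_force"].round(1),s["ft_torque"].round(2))
```

```text
[567.36313259 -11.30380312 118.23663709] [-0.2 -0.2  0.5] [0.01 0.2  0.01]
```

step_arm(steps=[{"x":0,"y":0,"z":0.1,"ax":0,"ay":0,"az":0.03,"gripper":0},{"x":0,"y":0,"z":0.15,"ax":0,"ay":0,"az":0.03,"gripper":0},{"x":0,"y":0,"z":0.15,"ax":0,"ay":0,"az":0,"gripper":0}])

```text
clock: 28.8
ee_pos: [567.7, -11.3, 117.5]
tcp_rot: [0.552, 3.092, 0.001]
wrist_force: [-2.7, -0.4, 6.8]
grip_width: 13.2
grip_force: 59.8
```

step_arm(steps=[{"x":0,"y":0,"z":0,"ax":0,"ay":0,"az":-0.05,"gripper":0},{"x":0,"y":0,"z":0,"ax":0,"ay":0,"az":-0.1,"gripper":0},{"x":0,"y":0,"z":0,"ax":0,"ay":0,"az":-0.15,"gripper":0}])

```text
clock: 29.1
ee_pos: [568.1, -10.9, 117.7]
tcp_rot: [0.315, 3.124, 0.001]
wrist_force: [-1.6, 0.4, 5.2]
grip_width: 13.3
grip_force: 59.5
```

step_arm(steps=[{"x":0,"y":0,"z":0,"ax":0,"ay":0,"az":-0.05,"gripper":0},{"x":0,"y":0,"z":0,"ax":0,"ay":0,"az":-0.1,"gripper":0},{"x":0,"y":0,"z":0,"ax":0,"ay":0,"az":-0.15,"gripper":0}])

```text
clock: 29.4
ee_pos: [567.7, -11.3, 117.1]
tcp_rot: [0.08, 3.14, 0.0]
wrist_force: [-0.4, -0.9, -1.1]
grip_width: 12.9
grip_force: 58.8
```

The force has vanished, so the blade is probably over the slot. I'll lower to check.

step_arm(steps=[{"x":0,"y":0,"z":0.15,"ax":0,"ay":0,"az":0,"gripper":0},{"x":0,"y":0,"z":0.3,"ax":0,"ay":0,"az":0,"gripper":0},{"x":0,"y":0,"z":0.4,"ax":0,"ay":0,"az":0,"gripper":0}])

```text
clock: 29.7
ee_pos: [567.3, -11.2, 112.6]
tcp_rot: [-0.084, -3.14, 0.0]
wrist_force: [0.2, 0.1, -0.2]
grip_width: 13.1
grip_force: 58.7
```

It dropped. Now down to the bottom of the slot.

step_arm(steps=[{"x":0,"y":0,"z":0.25,"ax":0,"ay":0,"az":0,"gripper":0},{"x":0,"y":0,"z":0.5,"ax":0,"ay":0,"az":0,"gripper":0},{"x":0,"y":0,"z":0.7,"ax":0,"ay":0,"az":0,"gripper":0},{"x":0,"y":0,"z":0.8,"ax":0,"ay":0,"az":0,"gripper":0}])

```text
clock: 30.1
ee_pos: [567.3, -11.3, 104.5]
tcp_rot: [-0.082, -3.14, 0.0]
wrist_force: [0.2, -1.2, -1.0]
grip_width: 13.4
grip_force: 58.7
```

step_arm(steps=[{"x":0,"y":0,"z":0,"ax":0,"ay":0,"az":0.12,"gripper":0},{"x":0,"y":0,"z":0,"ax":0,"ay":0,"az":0.24,"gripper":0},{"x":0,"y":0,"z":0,"ax":0,"ay":0,"az":0.36,"gripper":0},{"x":0,"y":0,"z":0,"ax":0,"ay":0,"az":0.48,"gripper":0},{"x":0,"y":0,"z":0,"ax":0,"ay":0,"az":0.6,"gripper":0},{"x":0,"y":0,"z":0,"ax":0,"ay":0,"az":0.7,"gripper":0}])

```text
clock: 30.7
ee_pos: [567.0, -11.3, 104.7]
tcp_rot: [-1.16, -2.919, 0.001]
wrist_force: [-0.1, -1.0, -2.5]
grip_width: 13.4
grip_force: 58.6
```

Run:
```python
from h import *
s=manip.get_state();print(s["ee_pos"],s["wrist_force"].round(1),s["ft_torque"].round(3),s["joint_positions"].round(2))
```

```text
[567.03187556 -11.26360108 104.65087272] [-0.1 -1.  -2.5] [-0.051  0.097  0.088] [-0.59  0.57  0.66  1.97 -0.5   0.77  1.18]
```

step_arm(steps=[{"x":0,"y":0,"z":0,"ax":0,"ay":0,"az":0.1,"gripper":0},{"x":0,"y":0,"z":0,"ax":0,"ay":0,"az":0.2,"gripper":0},{"x":0,"y":0,"z":0,"ax":0,"ay":0,"az":0.3,"gripper":0},{"x":0,"y":0,"z":0,"ax":0,"ay":0,"az":0.4,"gripper":0}])

```text
clock: 31.1
ee_pos: [567.4, -10.8, 104.7]
tcp_rot: [-1.715, -2.632, -0.0]
wrist_force: [0.0, -0.6, -2.2]
grip_width: 13.0
grip_force: 58.4
```

Run:
```python
from h import *
s=manip.get_state();print(s["ee_pos"],s["tcp_rot"],s["wrist_force"].round(1),s["ft_torque"].round(3),s["joint_positions"].round(2))
```

```text
[567.38753261 -10.81155058 104.68726165] [-1.71536795e+00 -2.63151250e+00 -3.24562938e-04] [ 0.  -0.6 -2.2] [ 0.159 -0.112  0.1  ] [-0.66  0.61  0.77  1.97 -0.59  0.8   0.86]
```

step_arm(steps=[{"x":0,"y":0,"z":0,"ax":0,"ay":0,"az":0.1,"gripper":0},{"x":0,"y":0,"z":0,"ax":0,"ay":0,"az":0.2,"gripper":0},{"x":0,"y":0,"z":0,"ax":0,"ay":0,"az":0.2,"gripper":0}])

```text
clock: 31.4
ee_pos: [567.6, -10.7, 104.7]
tcp_rot: [1.966, 2.451, -0.0]
wrist_force: [0.5, 0.2, -1.8]
grip_width: 13.0
grip_force: 58.6
```

Run:
```python
from h import *
s=manip.get_state();print(s["ee_pos"],2*np.arctan2(s["tcp_rot"][0],s["tcp_rot"][1]),s["ft_torque"].round(3))
```

```text
[567.64510206 -10.68477212 104.69154002] 1.3519926590330869 [ 0.378 -0.158  0.057]
```

step_arm(steps=[{"x":0,"y":0,"z":0,"ax":0,"ay":0,"az":0.08,"gripper":0},{"x":0,"y":0,"z":0,"ax":0,"ay":0,"az":0.16,"gripper":0},{"x":0,"y":0,"z":0,"ax":0,"ay":0,"az":0.16,"gripper":0}])

```text
clock: 31.7
ee_pos: [567.8, -10.7, 104.7]
tcp_rot: [2.151, 2.289, 0.0]
wrist_force: [1.4, 0.8, -4.7]
grip_width: 13.2
grip_force: 58.6
```

Run:
```python
from h import *
s=manip.get_state();print(s["ee_pos"],2*np.arctan2(s["tcp_rot"][0],s["tcp_rot"][1]),s["wrist_force"],s["ft_torque"].round(3))
```

```text
[567.83911648 -10.67493119 104.71328884] 1.5084953457177666 [ 1.41912967  0.8387744  -4.71305715] [ 0.366 -0.61   0.414]
```

step_arm(steps=[{"x":0,"y":0,"z":0,"ax":0,"ay":0,"az":0.06,"gripper":0},{"x":0,"y":0,"z":0,"ax":0,"ay":0,"az":0.1,"gripper":0},{"x":0,"y":0,"z":0,"ax":0,"ay":0,"az":0.1,"gripper":0}])

```text
clock: 32.0
ee_pos: [568.1, -10.9, 104.8]
tcp_rot: [2.26, 2.181, 0.0]
wrist_force: [4.1, 0.2, -6.4]
grip_width: 13.0
grip_force: 61.8
```

Run:
```python
from h import *
s=manip.get_state();print(s["ee_pos"],2*np.arctan2(s["tcp_rot"][0],s["tcp_rot"][1]),s["wrist_force"],s["ft_torque"].round(3))
```

```text
[568.08191185 -10.89897256 104.75252376] 1.6064212786305723 [ 4.14955407  0.21076372 -6.40652443] [ 0.145 -1.042  0.898]
```

The torque has climbed to 0.9 N·m, so the latch is at its stop. I'll ease back a little and draw the key straight out.

step_arm(steps=[{"x":0,"y":0,"z":0,"ax":0,"ay":0,"az":-0.1,"gripper":0},{"x":0,"y":0,"z":0,"ax":0,"ay":0,"az":-0.16,"gripper":0},{"x":0,"y":0,"z":0,"ax":0,"ay":0,"az":-0.16,"gripper":0}])

```text
clock: 32.3
ee_pos: [567.7, -11.0, 105.0]
tcp_rot: [-2.082, -2.352, -0.002]
wrist_force: [2.1, 0.9, -5.0]
grip_width: 13.3
grip_force: 58.6
```

Run:
```python
from h import *
s=manip.get_state();print(s["ee_pos"],2*np.arctan2(s["tcp_rot"][0],s["tcp_rot"][1]),s["wrist_force"],s["ft_torque"].round(3))
```

```text
[567.67374475 -11.01815636 105.0440226 ] -4.8339548819884435 [ 2.14024977  0.85436928 -5.01766387] [ 0.45  -0.671  0.057]
```

step_arm(steps=[{"x":0,"y":0,"z":-0.5,"ax":0,"ay":0,"az":0,"gripper":0},{"x":0,"y":0,"z":-1.5,"ax":0,"ay":0,"az":0,"gripper":0},{"x":0,"y":0,"z":-2.5,"ax":0,"ay":0,"az":0,"gripper":0},{"x":0,"y":0,"z":-4,"ax":0,"ay":0,"az":0,"gripper":0},{"x":0,"y":0,"z":-6,"ax":0,"ay":0,"az":0,"gripper":0},{"x":0,"y":0,"z":-8,"ax":0,"ay":0,"az":0,"gripper":0},{"x":0,"y":0,"z":-8,"ax":0,"ay":0,"az":0,"gripper":0},{"x":0,"y":0,"z":-8,"ax":0,"ay":0,"az":0,"gripper":0}])

```text
clock: 33.1
ee_pos: [567.3, -11.3, 185.4]
tcp_rot: [2.086, 2.349, 0.001]
wrist_force: [0.5, 0.7, -1.1]
grip_width: 13.0
grip_force: 59.5
```

Run:
```python
from h import *
s=manip.get_state();print(s["ee_pos"],s["wrist_force"],s["ft_torque"].round(3))
goto(703,-115,185,-.351+np.pi/2)
```

```text
[567.26946813 -11.32373049 185.37031713] [ 0.54559788  0.69228194 -1.14073963] [ 0.051 -0.029  0.003]
xyz cm [-11.9   12.25   0.04] turn [ 1.000e-03 -0.000e+00 -1.101e+00] q7 0.54
```

step_arm(steps=[{"x":-1,"y":1,"z":-0.5,"ax":0,"ay":0,"az":-0.1,"gripper":0},{"x":-2.5,"y":2.5,"z":-0.5,"ax":0,"ay":0,"az":-0.22,"gripper":0},{"x":-4,"y":4,"z":-0.5,"ax":0,"ay":0,"az":-0.34,"gripper":0},{"x":-6,"y":6,"z":-0.5,"ax":0,"ay":0,"az":-0.46,"gripper":0},{"x":-8,"y":8,"z":-0.5,"ax":0,"ay":0,"az":-0.58,"gripper":0},{"x":-10,"y":10,"z":-0.5,"ax":0,"ay":0,"az":-0.7,"gripper":0},{"x":-11.9,"y":12.2,"z":-0.5,"ax":0,"ay":0,"az":-0.82,"gripper":0},{"x":-11.9,"y":12.2,"z":0,"ax":0,"ay":0,"az":-0.94,"gripper":0},{"x":-11.9,"y":12.2,"z":0,"ax":0,"ay":0,"az":-1.05,"gripper":0},{"x":-11.9,"y":12.2,"z":0,"ax":0,"ay":0,"az":-1.1,"gripper":0},{"x":-11.9,"y":12.2,"z":0,"ax":0,"ay":0,"az":-1.1,"gripper":0},{"x":-11.9,"y":12.2,"z":0,"ax":0,"ay":0,"az":-1.1,"gripper":0}])

```text
clock: 34.3
ee_pos: [702.1, -114.9, 183.9]
tcp_rot: [-0.552, -3.091, -0.0]
wrist_force: [-0.7, -0.6, -0.8]
grip_width: 13.6
grip_force: 59.2
```

step_arm(steps=[{"x":0,"y":0,"z":0,"ax":0,"ay":0,"az":0,"gripper":0},{"x":0,"y":0,"z":0,"ax":0,"ay":0,"az":0,"gripper":0}])

```text
clock: 34.5
ee_pos: [702.6, -114.8, 184.7]
tcp_rot: [-0.55, -3.093, 0.0]
wrist_force: [-0.3, 0.3, -1.2]
grip_width: 12.9
grip_force: 59.2
```

Run:
```python
from h import *
s=manip.get_state();print(s["ee_pos"],s["wrist_force"],s["ft_torque"].round(3))
goto(703,-114.7,130,-.351+np.pi/2)
im=cv2.imread("pics/side0.png"); a=snap("side")
# key tip: steel pixels just above stand
print(proj("side",[[703,-115,97],[703,-115,50],[707,-119,50]]).round(1))
```

```text
[ 702.55855955 -114.76796707  184.65379837] [-0.32242248  0.30406191 -1.17266676] [-0.022  0.013 -0.046]
xyz cm [-0.04  0.02  5.47] turn [-0.    -0.    -0.001] q7 1.61
[[402.7 239.1]
 [400.5 253.9]
 [402.7 254.6]]
```

step_arm(steps=[{"x":0,"y":0,"z":2,"ax":0,"ay":0,"az":0,"gripper":0},{"x":0,"y":0,"z":4,"ax":0,"ay":0,"az":0,"gripper":0},{"x":0,"y":0,"z":4.8,"ax":0,"ay":0,"az":0,"gripper":0},{"x":0,"y":0,"z":5.3,"ax":0,"ay":0,"az":0,"gripper":0}])

```text
clock: 34.95
ee_pos: [702.4, -114.8, 131.1]
tcp_rot: [-0.55, -3.092, 0.0]
wrist_force: [-0.6, 0.2, -1.3]
grip_width: 13.1
grip_force: 59.3
```

step_arm(steps=[{"x":0,"y":0,"z":0.5,"ax":0,"ay":0,"az":0,"gripper":0}])

```text
clock: 35.05
ee_pos: [703.1, -115.1, 127.2]
tcp_rot: [0.55, 3.092, -0.0]
wrist_force: [-0.4, 0.3, -1.3]
grip_width: 13.3
grip_force: 59.3
```

step_arm(steps=[{"x":0,"y":0,"z":1,"ax":0,"ay":0,"az":0,"gripper":0},{"x":0,"y":0,"z":2,"ax":0,"ay":0,"az":0,"gripper":0},{"x":0,"y":0,"z":2.6,"ax":0,"ay":0,"az":0,"gripper":0},{"x":0,"y":0,"z":2.75,"ax":0,"ay":0,"az":0,"gripper":0}])

```text
clock: 35.45
ee_pos: [702.3, -114.8, 98.5]
tcp_rot: [-0.549, -3.092, 0.0]
wrist_force: [-1.0, 0.6, 1.3]
grip_width: 13.2
grip_force: 59.6
```

Standing on the hole's floor. I'll release, rise and clear away.

step_arm(steps=[{"x":0,"y":0,"z":0,"ax":0,"ay":0,"az":0,"gripper":60},{"x":0,"y":0,"z":0,"ax":0,"ay":0,"az":0,"gripper":60},{"x":0,"y":0,"z":0,"ax":0,"ay":0,"az":0,"gripper":60},{"x":0,"y":0,"z":0,"ax":0,"ay":0,"az":0,"gripper":60},{"x":0,"y":0,"z":-3,"ax":0,"ay":0,"az":0,"gripper":60},{"x":0,"y":0,"z":-7,"ax":0,"ay":0,"az":0,"gripper":60},{"x":0,"y":0,"z":-11,"ax":0,"ay":0,"az":0,"gripper":60},{"x":3,"y":0,"z":-14,"ax":0,"ay":0,"az":0,"gripper":60},{"x":7,"y":-3,"z":-16,"ax":0,"ay":0,"az":0,"gripper":60},{"x":11,"y":-6,"z":-16,"ax":0,"ay":0,"az":0,"gripper":60},{"x":15,"y":-9,"z":-16,"ax":0,"ay":0,"az":0,"gripper":60},{"x":15,"y":-9,"z":-16,"ax":0,"ay":0,"az":0,"gripper":60}])

```text
clock: 36.65
ee_pos: [524.2, -151.0, 259.2]
tcp_rot: [-0.56, -3.088, -0.003]
wrist_force: [-0.0, 0.3, -0.1]
grip_width: 50.9
grip_force: 0.0
```

Run:
```python
from h import *
print(manip.get_state()["ee_pos"])
t=snap("top");h=cv2.cvtColor(t,cv2.COLOR_BGR2HSV)
blobs("top",cv2.inRange(h,(0,0,0),(180,110,120)),115,15,(335,155,370,195))
s=snap("side");s0=cv2.imread("pics/side0.png")
d=cv2.absdiff(s,s0).max(2)
print("side changed near key",(d[222:285,380:425]>40).sum(),"remote",(d[315:350,210:290]>40).sum(),"cassette",(d[275:310,395:450]>40).sum(),"adaptor",(d[340:362,345:370]>40).sum(),"gaffer",(d[365:425,225:282]>40).sum(),"mug",(d[190:236,383:430]>40).sum())
# white lid edge / lock: changed pixels around the lock: latch bolt
h2=cv2.cvtColor(s,cv2.COLOR_BGR2HSV)
blobs("side",cv2.inRange(h2,(0,0,140),(180,60,255)),0,20,(310,215,360,262))
h0=cv2.cvtColor(s0,cv2.COLOR_BGR2HSV)
blobs("side",cv2.inRange(h0,(0,0,140),(180,60,255)),0,20,(310,215,360,262))
```

```text
[ 524.17299063 -150.95599733  259.22794988]
px [356.4 172.5] c [ 695.4 -128.2  115. ] ang -0.608 size [48.7 18.1]
side changed near key 281 remote 0 cassette 0 adaptor 0 gaffer 0 mug 49
px [333.9 235.1] c [594.6  50.2  -0. ] ang 0.084 size [79.2 70.3]
px [335.8 231.9] c [604.1  61.2   0. ] ang 0.029 size [136.6  96.8]
```

step_arm(steps=[{"x":3,"y":-3,"z":-2,"ax":0,"ay":0,"az":0,"gripper":60},{"x":5,"y":-7,"z":-4,"ax":0,"ay":0,"az":0,"gripper":60},{"x":6,"y":-11,"z":-5,"ax":0,"ay":0,"az":0,"gripper":60},{"x":7,"y":-15,"z":-5,"ax":0,"ay":0,"az":0,"gripper":60},{"x":8,"y":-19,"z":-5,"ax":0,"ay":0,"az":0,"gripper":60},{"x":8,"y":-19,"z":-5,"ax":0,"ay":0,"az":0,"gripper":60},{"x":8,"y":-19,"z":-5,"ax":0,"ay":0,"az":0,"gripper":60}])

```text
clock: 37.45
ee_pos: [391.4, -299.1, 309.9]
tcp_rot: [0.552, 3.092, -0.001]
wrist_force: [0.7, 0.6, 0.2]
grip_width: 51.2
grip_force: 0.0
```

Run:
```python
from h import *
print(manip.get_state()["ee_pos"])
t=snap("top");h=cv2.cvtColor(t,cv2.COLOR_BGR2HSV)
blobs("top",cv2.inRange(h,(0,0,0),(180,110,120)),115,15,(335,155,370,195))
s=snap("side");s0=cv2.imread("pics/side0.png");t0=cv2.imread("pics/top0.png")
for n,a,b,(x0,x1,y0,y1) in (("side",s,s0,(380,428,222,285)),("top",t,t0,(330,372,155,197))):
    d=(cv2.absdiff(a,b).max(2)>40)[y0:y1,x0:x1]; y,x=np.nonzero(d); print(n,d.sum(), (x.min()+x0,x.max()+x0,y.min()+y0,y.max()+y0) if d.any() else "")
def prt(a,x0,x1,y0,y1):
    h=cv2.cvtColor(a,cv2.COLOR_BGR2HSV)[y0:y1,x0:x1]
    for r in h: print("".join("#" if p[2]<75 and p[1]<110 else "o" if p[1]<110 else "." for p in r))
prt(s0,385,425,226,262);print();prt(s,385,425,226,262);print();prt(t0,335,370,158,195);print();prt(t,335,370,158,195)
```

```text
[ 391.41498805 -299.12236399  309.9299376 ]
px [355.6 171.8] c [ 697.2 -126.3  115. ] ang -0.446 size [49.  17.4]
side 278 (np.int64(383), np.int64(414), np.int64(231), np.int64(256))
top 343 (np.int64(336), np.int64(363), np.int64(160), np.int64(189))
.......oooooooooooooooooooooooooooooooo.
.......oooooooooooooooooooooooooooooooo.
........ooooooooooooooooooooooooooooooo.
........oooooooooooooooooooooooooooooo..
........oooooooooooooooooooooooooooooo..
.........ooooooooooooooooooooooooooooo..
.........##ooooooooooooooooooooooooooo..
..........#oooooooooooooooooooooooooo...
..........#ooooooooooooooooooooooooo....
..........###################oooooo.....
..........########ooo########ooooo......
..........#######ooooo#######oo.........
..........#######oooooo######...........
.........########ooooo######............
.........#########ooo#######............
.........###################............
.........###################............
.........##################o............
.........##################.............
.........##################.............
...............##ooo.......
[... 4071 characters left out ...]
ooooo...........
...............o##ooooo............
..............oo##ooooo............
..............o####oooo............
..............o######o.............
...............#####...............
...................................
...................................
...................................
...................................
...................................
...................................
...................................
...................................
...................................
...................................
...................................
...................................
...................................
...................................
```

```bash
python3 -c "
from bench import job
print(job.close_job())"
```

```text
the job is handed in; nothing more can be done
None
```

The job is handed in with both pedals and the one power supply in their pockets, the lid shut and locked to the latch's stop, and the key back in its stand, leaning roughly 7° after release because I did not regrasp it.

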